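# Put one sample's things in their stations and start its cassette

### The job

The things of one sample are lying mixed on the bench: put each with its own kind. Stand the glass vial in an empty bay of the vial tray, lay the petri dish on top of the dish in the four-rod dish stand, stand the white reagent bottle in the round bottle holder, lay the test cassette flat in the empty slot of the incubator and shut the incubator's lid over it. Keep the vial, the bottle and the dish upright all the time, and let go of everything.

Things in the scene. Friction and masses are not known exactly. Their poses are not given: they have to be found in the camera images.
- vial: Loose serum vial, clear glass with white crimp cap, standing on the bench: 27 mm diameter, 64 mm high, 35 g. Origin: centre of its underside, z up its axis. (A similar but shorter vial is fixed in the tray.)
- dish: Loose closed petri dish with pale content, lying on the bench: visible rim 62 mm, solid body 58 mm diameter, 12 mm high (14 mm with the rim), 30 g. Origin: centre of its underside, z up. (The dish with browner content in the stand is fixed.)
- bottle: Loose white plastic reagent bottle with green screw cap, standing on the bench: body 46 mm diameter up to 82 mm height, cap 26 mm diameter, 98 mm high in all, 120 g. It is the tallest of the four. Origin: centre of its underside, z up.
- cassette: Loose flat white test cassette, lying on the bench: 20 mm (its x) by 70 mm (its y) by 5 mm, 12 g. Origin: centre of its underside, z up. Grasp across the 20 mm.
- incubator: Fixed white device, 130 (x) x 126 (y) mm, flat deck 42 mm up; display on its front (-x), lid at the rear (+x). Two slots lie along x on the deck: the empty one centred at x -8, y -22 mm; that at y +22 holds a fixed cassette. Slot 82 x 32 mm between ribs 4 mm high; its sides are open over the middle 46 mm of its length for fingers. Origin: centre of its underside.
- lid (a joint): Hinge of the incubator's lid, rad: 0 shut, 1.85 fully open (leaning back). The hinge line runs along the incubator's y at x +56 mm, z +52 mm. It starts open, leaning back against its stop; pushed forward from behind to below about 1.4 it falls shut slowly by its own weight (120 g, damped, 2 to 4 s; under 1 N).
- lid_tab (a point): Grey finger tab, 40 mm wide and 5 mm thick, in the middle of the lid's free edge, 119 mm from the hinge line; z is across the lid's plate, out of its outer face. With the lid open it is the highest point, 165 to 175 mm above the bench, and the outer face, flat, 116 mm wide, 9 mm outside the hinge line's plane, looks to the rear; push it there to close.
- vial_tray: Fixed white tray with three bays in a row along its y, centred at y +43, 0 and -43 mm; the one at y -43 holds a fixed vial, the other two are empty. Bays are 40 mm square, floor 3 mm, walls 3 mm thick and 28 mm high above the bench. Origin: centre of its underside.
- dish_stand: Fixed aluminium plate 88 x 88 x 4 mm with four upright steel rods, 6 mm thick, to 43 mm above the bench at x, y = +-27.5 mm; a fixed dish lies between them, its top 16 mm above the bench as a support. The other dish has 7 mm of play between the rods; fingers fit between rods along its x or y axis. Origin: centre of its underside.
- bottle_holder: Fixed round grey plastic cup, open at the top: bore 60 mm, floor 5 mm, rim 32 mm above the bench, rim outside 68 mm, foot 82 mm. Origin: centre of its underside.
There are look-alikes about, which are no part of the job. What is shaped like the bottle but yellow is not meant.

How it is judged:
By the outcome, as a careful person would: the job done as asked, in the order asked, and still so for the second after the job is handed in, with the robot touching nothing.
It also fails if it takes over 131 s, if anything falls off the work surface, if the arm or the gripper's body presses on something with over 40 N, if the wrist force passes 120 N, or if a joint passes its speed limit or range.

### The arm

A 6-joint arm with a two-finger parallel gripper is mounted at the origin on a cart in front of the work surface, level with it; the furniture and walls round the work are solid. World frame = base frame: x ahead of the robot, y to its left, z up, the work surface at z = 0. Lengths are in m, angles in degrees, forces in N, time in s.
With the tool pointing down it reaches from about 0.275 to 0.825 m from the base axis. Payload 5.2 kg.
Tool frame: the origin (TCP) lies at the very end of the fingers, on their centre line; the grasp point (between the pads) lies 19 mm behind it (robot.grip_point_offset is the z of the grasp point in the tool frame, in m); z points along the fingers, y is the line along which they close (so a half turn about z gives the same grasp; the last joint's range is limited). The gripper opens to 93 mm and grips with 3 to 60 N. Pads are 15 mm wide; open, the fingers measure 128 mm over their backs; the gripper's body (75 mm by 188 mm) begins 65 mm behind the grasp point.
Start: joints at [-81.864, 14.817, 87.949, -0, 77.235, -11.62], TCP at [0.186, -0.518, 0.219] pointing down, gripper open.
Joint ranges: [-179.93, 179.93], [-52.35, 119.4], [10.71, 147.94], [-69.91, 249.91], [12.55, 155.21], [-178.61, 178.61]. Speed limits (degrees/s): [147.25, 147.25, 180, 180, 180, 180].

### API

Orientations are given as a 3x3 rotation matrix whose columns are the frame's x, y, z axes.
In Python, from rig import get_state, imaging, robot, models gives the robot as it stands.
- The arm moves only by the tool play_rows, never from a script. Its argument "deltas" is a list that holds one entry, the list of rows, each a list of 7 numbers: the turn, a rotation vector about the tool's x, y, z in rad, then the shift along the tool's x, y, z in mm, then the opening, from 0 (shut) to 1 (fully open). In form: [[[wx, wy, wz, dx, dy, dz, claw], ...]]. A call has 1 to 5 rows; each row is the pose to reach, as a shift and turn from the pose commanded when the call began, along the tool's axes at that moment; what a row does not reach only later rows make up. A row lasts 1/10 s, in which the tool goes at most 50 mm and 8.59 degrees, less where a joint would pass 70% of its speed; a pose out of reach is approached as far as the arm can. A call with a gripper value outside its range is refused whole. The fingers move at their own pace and stop on an object; the grip force is fixed at half the most. Time passes only in rows, so rows that repeat a pose let the fingers close. It gives the time, the measured TCP pose, the force, the opening and the grip force at its end, in the units of the state.
- get_state(): the state, without advancing time (a new reading comes with each control period).
- imaging.read_camera(name): name is "scene" or "top"; returns the picture (420x560x3 uint8, blue, green, red); there is no depth.
- imaging.camera_model(name): a dict with "fovy" (degrees; the focal length in pixels is half the picture's height over the tangent of half this angle, whatever the lens; pixels are square), "cx", "cy" (the principal point, pixels), "rvec" (rotation vector, rad) and "tvec" (3), from world to camera coordinates, as OpenCV has them. Camera axes: x right, y down, z forward; pixel columns grow to the right and rows downward; lengths in m; the calibration is good to about 2 mm. A picture is of the moment at which its call begins. camera_model takes no time and is no camera call.
- robot.sign_off(): hands the job in; it is judged then, once.
Trained networks look in the newest picture that a camera, given by its name, has taken for a name from the list of things; names that differ only in an ending like _2 or _b are one class to them, and where a whole thing is asked for, a point or a joint stands for the part that bears it (a point fixed in the world has none). Each returns a list of dicts, best first, with "conf" (0 to 1); they miss things now and then, are a little off and sometimes report something else, mostly with a low value. They report only what shows in the picture. A call takes as long as a camera call. They do not tell look-alikes from the thing itself.
- models.spot_in(label, camera): "rect" ([left, top, right, bottom] in pixels, round what is visible of it).
- models.cut_out(label, camera): "mask" (420x560 bool, what is visible of it) and "rect" ([left, top, right, bottom] in pixels, round what is visible of it).
- models.tip_of(label, camera): "at" ([column, row] in pixels: a listed point, or the origin of a listed thing).
The state is a dict: "clock": time; "q": joint angles; "dq": joint speeds; "joint_efforts": joint torques, N m; "ee_pos": TCP position; "ee_rot": TCP orientation; "wrist_force": force on the tool from outside, world axes, zero at the start; "torque": the same for the moment, N m; "width": finger opening in m; "gripper_force": force on a finger pad.
Only numpy, scipy, OpenCV 4.12 (cv2) and the standard library are available. Lean on these libraries where they do the work, as an engineer would, in place of code of your own. Each camera call takes 0.05 s, during which the arm holds its last target. There are 200 camera calls.

## Working session

There is one attempt and no reset: what is moved stays moved. The work goes in short steps, Python scripts to look and compute and a tool call to move; the robot and the scene stay as the last step left them, time stands still between calls to the robot, and variables do not carry over. Pictures are saved under pics/ and viewed, at most 14 in all, crops included, and the job is handed in when it is done.

Besides the shell and the picture viewer there is one more tool, called after "Emit:" as a command line: name --argument value ..., lists and objects as JSON in quotes. play_rows: Moves the arm, as the interface text tells. Its arguments: {"type":"object","properties":{"deltas":{"type":"array"}},"required":["deltas"]}

```bash
mkdir -p pics; ls
cat > h.py <<'E'
import numpy as np, cv2
from rig import get_state, imaging, robot, models
def cam(n):
    m=imaging.camera_model(n); f=210/np.tan(np.radians(m["fovy"]/2))
    K=np.array([[f,0,m["cx"]],[0,f,m["cy"]],[0,0,1]]); R=cv2.Rodrigues(np.array(m["rvec"],float))[0]
    return K,R,np.array(m["tvec"],float).ravel(),m
def onz(n,px,z):
    K,R,t,_=cam(n); c=-R.T@t; d=R.T@np.linalg.inv(K)@np.array([px[0],px[1],1.])
    return c+d*(z-c[2])/d[2]
def proj(n,p):
    K,R,t,_=cam(n); v=(R@np.atleast_2d(p).T).T+t; v=v@K.T; return v[:,:2]/v[:,2:]
E
python3 - <<'E'
from h import *
for n in("scene","top"):
    im=imaging.read_camera(n); cv2.imwrite(f"pics/{n}0.png",im)
    m=cam(n); print(m[3], -m[1].T@m[2])
    for l in "vial dish bottle cassette incubator lid lid_tab vial_tray dish_stand bottle_holder".split():
        print(n,l,[(np.round(d["rect"]).astype(int).tolist(),round(d["conf"],2)) for d in models.spot_in(l,n)][:4],[(np.round(d["at"],1).tolist(),round(d["conf"],2)) for d in models.tip_of(l,n)][:4])
print(get_state())
E
```

```text
pics
{'fovy': 56.96577638762154, 'cx': 279.59054756163766, 'cy': 208.66336758883062, 'rvec': array([ 2.28661868, -0.54157231,  0.20682213]), 'tvec': array([-0.61524413,  0.0499476 ,  1.45001357])} [ 0.1222991  -1.18235365  1.03471843]
scene vial [([223, 172, 228, 195], 0.58)] [([229.4, 188.0], 0.56)]
scene dish [([226, 197, 242, 209], 0.6)] [([234.5, 204.2], 0.5)]
scene bottle [([307, 163, 318, 190], 0.8), ([240, 230, 251, 254], 0.67), ([306, 214, 319, 240], 0.66), ([308, 320, 322, 346], 0.62)] [([311.5, 339.2], 0.67), ([312.1, 181.8], 0.65), ([313.4, 233.1], 0.57), ([245.7, 250.8], 0.55)]
scene cassette [([237, 218, 244, 231], 0.6)] [([237.2, 223.5], 0.37)]
scene incubator [([246, 136, 292, 200], 0.67), ([278, 138, 293, 182], 0.27)] [([263.9, 181.8], 0.87), ([241.1, 224.2], 0.31)]Traceback (most recent call last):
  File "<stdin>", line 6, in <module>
ValueError: it knows: bottle, bottle_holder, cassette, dish, dish_stand, incubator, lid_tab, vial, vial_tray
```

View pics/scene0.png

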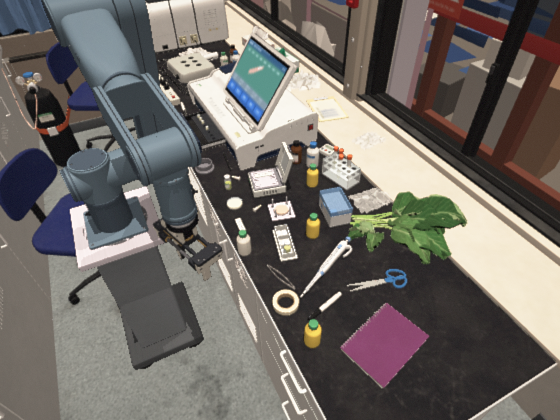

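The scene view shows the incubator at about (268,180), the stand at (282,210), the tray at (285,243), the white bottle at (244,243), the dish at (235,204) and the vial at (228,183). Yellow look-alike bottles stand at (312,176), (313,227) and (313,334). Next is the top view.

Run:
```python
from h import *
n="top"
im=imaging.read_camera(n); cv2.imwrite(f"pics/{n}0.png",im)
m=cam(n); print(m[3], -m[1].T@m[2])
for n in("top","scene"):
  for l in "vial dish bottle cassette incubator lid_tab vial_tray dish_stand bottle_holder".split():
    if n=="scene" and l in "vial dish bottle cassette incubator".split(): continue
    print(n,l,[(np.round(d["rect"]).astype(int).tolist(),round(d["conf"],2)) for d in models.spot_in(l,n)][:5],[(np.round(d["at"],1).tolist(),round(d["conf"],2), np.round(onz(n,d["at"],0)[:2],3).tolist()) for d in models.tip_of(l,n)][:5])
print(get_state())
```

```text
{'fovy': 48.36817440722926, 'cx': 281.7128616269912, 'cy': 210.24787518453562, 'rvec': array([ 2.38472608, -1.61864879,  0.2531023 ]), 'tvec': array([-0.48422553,  0.44105906,  1.25010702])} [ 0.22010134 -0.42722241  1.3269557 ]
top vial [([169, 220, 179, 233], 0.56)] [([174.2, 229.3], 0.64, [0.438, -0.008])]
top dish [([193, 234, 217, 256], 0.53), ([102, 206, 133, 236], 0.24)] [([203.0, 242.1], 0.74, [0.434, -0.103])]
top bottle [([312, 208, 330, 226], 0.87), ([403, 321, 431, 337], 0.86), ([252, 132, 265, 160], 0.85), ([265, 282, 281, 302], 0.65)] [([320.5, 218.0], 0.81, [0.629, -0.395]), ([410.7, 327.4], 0.76, [0.425, -0.735]), ([259.8, 149.0], 0.73, [0.769, -0.143]), ([274.7, 292.9], 0.57, [0.375, -0.351])]
top cassette [([228, 258, 253, 272], 0.72), ([268, 285, 281, 304], 0.66), ([100, 209, 130, 236], 0.3)] [([239.6, 264.9], 0.59, [0.411, -0.228]), ([302.0, 252.7], 0.31, [0.511, -0.381])]
top incubator [([186, 133, 243, 218], 0.79)] [([215.3, 188.9], 0.79, [0.597, -0.069])]
top lid_tab [([206, 134, 247, 179], 0.79)] [([227.6, 142.5], 0.72, [0.752, -0.042])]
top vial_tray [([278, 
[... 872 characters left out ...]
4,
        7.72330433e+01, -1.16194245e+01]), 'dq': array([-0.00826076, -0.01631665, -0.12315839, -0.01675947, -0.05823082,
        0.02241472]), 'joint_efforts': array([ 8.14129453e-04, -4.37186694e+01, -2.84304053e+01,  7.20668491e-02,
        3.11066117e-02, -4.20697376e-06]), 'ee_pos': array([ 0.1859289 , -0.51762522,  0.21864165]), 'ee_rot': array([[ 9.41146065e-01,  3.38000125e-01,  9.05412945e-06],
       [ 3.38000125e-01, -9.41146065e-01,  5.52065917e-06],
       [ 1.03872418e-05, -2.13544976e-06, -1.00000000e+00]]), 'wrist_force': array([-0.64031726,  0.81329067,  0.44060387]), 'torque': array([0.03549617, 0.02573322, 0.02955178]), 'gripper_force': 0.0, 'width': 0.09248318227829574}
```

View pics/top0.png

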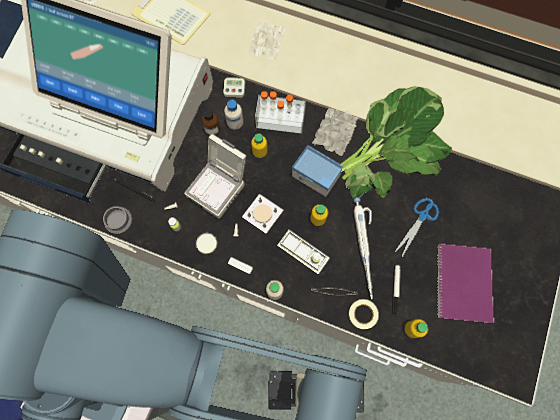

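The top view shows: vial (174,225), dish (206,243), cassette (240,265), white bottle (274,290), tray (303,251), stand (262,213), incubator (214,190) and holder (118,220). The only white bottle is the one at (274,290). The others, at (260,146), (320,215) and (417,328), are yellow. There are also pipette-tip-like bits at (171,206) and (236,230). I'll confirm with enlarged crops.

Run:
```python
import cv2
t=cv2.imread("pics/top0.png")[125:310,95:340]; cv2.imwrite("pics/topc.png",cv2.resize(t,(784,592),interpolation=cv2.INTER_CUBIC))
t=cv2.imread("pics/scene0.png")[130:265,185:330]; cv2.imwrite("pics/scenec.png",cv2.resize(t,(640,596),interpolation=cv2.INTER_CUBIC))
```

```text
(no output)
```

View pics/topc.png

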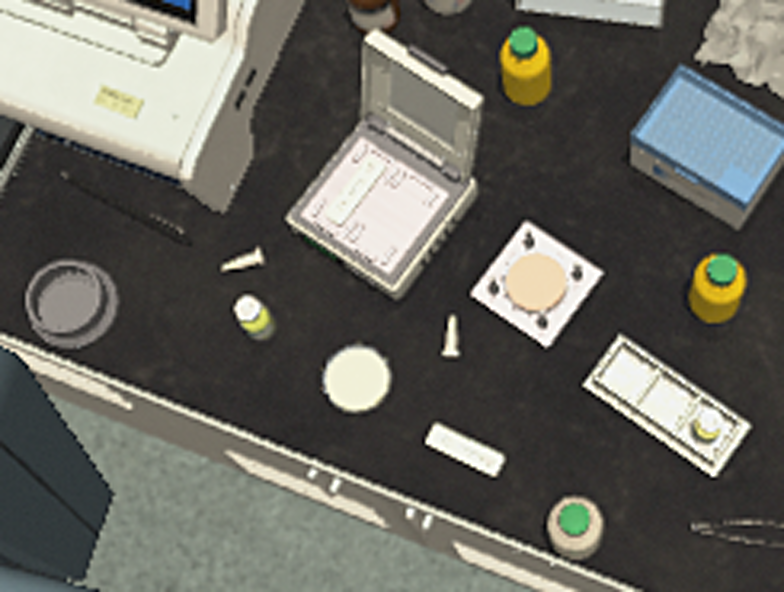

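View pics/scenec.png

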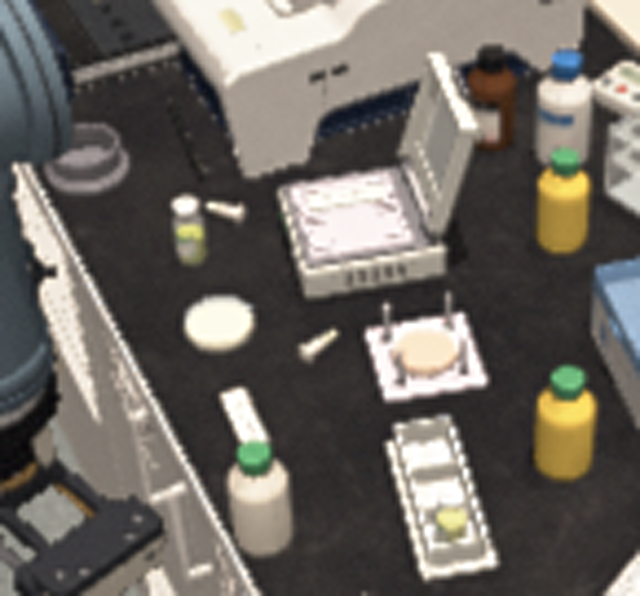

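Crops confirm it. The white bottle with the green cap is at top (274,288). The loose taller vial is at (173,222), and the tray vial at (315,257) is the fixed one. The pale dish is at (206,243), with the browner one fixed in the stand at (262,213). The cassette is at (240,265) and the bottle holder at (117,220). Next I'll fit poses to the masks.

```bash
cat > fit.py <<'E'
from h import *
from scipy.optimize import minimize
S=8
def cyl(segs):
    a=np.linspace(0,2*np.pi,40,endpoint=False)
    return [np.vstack([np.c_[r*np.cos(a),r*np.sin(a),0*a+z] for r,z in segs])]
def box(x0,x1,y0,y1,z0,z1): return np.array([[x,y,z] for x in(x0,x1) for y in(y0,y1) for z in(z0,z1)])
def lid(a):
    P=[]
    for y in(-.058,.058):
        for s,h in((0.002,.009),(.116,.009),(.116,-.006),(.002,-.006)):
            P.append([.056-s*np.cos(a)+h*np.sin(a),y,.052+s*np.sin(a)+h*np.cos(a)])
    return np.array(P)
M={"vial":cyl([(.0135,0),(.0135,.045),(.0095,.064)]),"dish":cyl([(.029,0),(.031,.004),(.031,.014)]),
"bottle":[cyl([(.023,0),(.023,.07),(.013,.082)])[0],cyl([(.013,.08),(.013,.098)])[0]],
"cassette":[box(-.01,.01,-.035,.035,0,.005)],"vial_tray":[box(-.023,.023,-.066,.066,0,.028)],
"dish_stand":[box(-.044,.044,-.044,.044,0,.004)],"bottle_holder":[cyl([(.041,0),(.041,.004)])[0],cyl([(.034,0),(.034,.032)])[0]],
"incubator":[box(-.065,.065,-.063,.063,0,.042),lid(1.85)]}
def render(n,parts,p,win):
    c,s=np.cos(p[2]),np.sin(p[2]); Rz=np.array([[c,-s,0],[s,c,0],[0,0,1]])
    x0,y0,x1,y1=win; im=np.zeros(((y1-y0)*S,(x1-x0)*S),np.uint8)
    for P in parts:
        q=((proj(n,P@Rz.T+[p[0],p[1],0])-[x0,y0]+.5)*S).astype(np.float32)
        cv2.fillConvexPoly(im,np.round(cv2.convexHull(q)*16).astype(np.int32),1,shift=4)
    return cv2.resize(im.astype(np.float32),(x1-x0,y1-y0),interpolation=cv2.INTER_AREA)
def fit(l,p0,masks,yaw):
    wins={n:(max(0,x.min()-12),max(0,y.min()-12),x.max()+13,y.max()+13) for n,m in masks.items() for y,x in [np.nonzero(m)]}
    def f(v):
        p=[v[0],v[1],v[2]/10 if yaw else 0]; e=0
        for n,m in masks.items():
            w=wins[n]; a=render(n,M[l],p,w); b=m[w[1]:w[3],w[0]:w[2]]; e+=np.abs(a-b).sum()/m.sum()
        return e
    v0=np.array([p0[0],p0[1],p0[2]*10]); v0=v0 if yaw else v0[:2]
    sx=np.vstack([v0]+[v0+.012*np.eye(len(v0))[i]*(1 if i<2 else 80) for i in range(len(v0))])
    r=minimize(f,v0,method="Nelder-Mead",options=dict(initial_simplex=sx,xatol=1e-4,fatol=1e-4,maxiter=300))
    x=r.x.copy(); 
    if yaw: x[2]=np.degrees(x[2]/10)
    return np.round(x,4).tolist(),round(r.fun,3)
def pick(l,n,xy):
    imaging.read_camera
    best=None
    for d in models.cut_out(l,n):
        y,x=np.nonzero(d["mask"]); 
        if len(x)==0: continue
        k=np.linalg.norm([x.mean(),y.mean()]-proj(n,[xy[0],xy[1],.02])[0])
        if k<25 and (best is None or k<best[0]): best=(k,d["mask"],d["conf"])
    return best
E
cat > run1.py <<'E'
from fit import *
px=lambda u,v:np.array([95+(u+.5)/3.2-.5,125+(v+.5)/3.2-.5])
def pts(L,z): return np.array([onz("top",px(*p),z)[:2] for p in L])
tr=pts([(622,337),(750,427),(714,474),(583,380)],.028); st=pts([(528,220),(604,272),(550,347),(471,292)],.004); ca=pts([(433,423),(505,460),(497,477),(426,440)],.005)
yaw=lambda a,b:np.arctan2(*(b-a)[::-1])
# y axis of tray points bay-empty to +y (image left/up)
ty=yaw(tr[1],tr[0])-np.pi/2; sy=yaw(st[1],st[0])-np.pi/2; cy=yaw(ca[1],ca[0])-np.pi/2
fr=pts([(398,298),(288,215)],.042); iy=yaw(fr[0],fr[1])-np.pi/2
print("click",tr.mean(0),np.degrees(ty),st.mean(0),np.degrees(sy),ca.mean(0),np.degrees(cy),"inc yaw",np.degrees(iy), fr)
for nme,p,z in(("dish",(357,379),.014),("vialcap",(247,303),.064),("bottcap",(574,518),.098)): print(nme,pts([p],z)[0])
g={"vial":(.438,-.008,0),"dish":(.434,-.103,0),"bottle":(.375,-.351,0),"cassette":(*ca.mean(0),cy),"vial_tray":(*tr.mean(0),ty),"dish_stand":(*st.mean(0),sy),"bottle_holder":(.403,.158,0),"incubator":(.595,-.07,iy)}
for n in("top","scene"): imaging.read_camera(n)
for l,p in g.items():
    ms={}
    for n in("top","scene"):
        b=pick(l,n,p)
        if b: ms[n]=b[1]
    Y=l in("cassette","vial_tray","dish_stand","incubator")
    for n in ms: print(l,n,int(ms[n].sum()),fit(l,p,{n:ms[n]},Y))
    if len(ms)==2: print(l,"both",fit(l,p,ms,Y))
E
python3 run1.py
```

```text
click [ 0.51065066 -0.38325409] -14.444238227659708 [ 0.57936827 -0.23117089] -13.991544910056442 [ 0.41019616 -0.23011424] -5.516184663914595 inc yaw -15.674709806851927 [[ 0.5090632  -0.1257975 ]
 [ 0.54412018 -0.00086666]]
dish [ 0.43228002 -0.11581238]
vialcap [ 0.45092365 -0.00969141]
bottcap [ 0.37791659 -0.34894396]
vial top 116 ([0.4455, -0.0118], np.float64(0.105))
vial scene 90 ([0.4472, -0.0081], np.float64(0.155))
vial both ([0.4461, -0.0114], np.float64(0.276))
dish top 344 ([0.4317, -0.1135], np.float64(0.103))
dish scene 119 ([0.4363, -0.109], np.float64(0.447))
dish both ([0.4316, -0.113], np.float64(0.562))
bottle top 270 ([0.3759, -0.349], np.float64(0.069))
bottle scene 322 ([0.3775, -0.3474], np.float64(0.066))
bottle both ([0.3765, -0.3488], np.float64(0.145))
cassette top 148 ([0.4099, -0.2278, -1.874], np.float64(0.249))
cassette scene 69 ([0.4114, -0.2145, -3.5436], np.float64(0.417))
cassette both ([0.4103, -0.2264, -2.6997], np.float64(0.697))
vial_tray top 1009 ([0.5129, -0.3818, -13.7077], np.float64(0.167))
vial_tray scene 600 ([0.5124, -0.3865, -10.2015], np.float64(0.159))
vial_tray both ([0.5112, -0.3856, -11.4414], np.float64(0.334))
dish_stand top 807 ([0.578, -0.2295, -14.7483], np.float64(0.076))
dish_stand scene 380 ([0.5779, -0.2264, -14.3868], np.float64(0.066))
dish_stand both ([0.5775, -0.2278, -14.2844], np.float64(0.155))
bottle_holder scene 238 ([0.4057, 0.1596], np.float64(0.172))
incubator top 2917 ([0.5908, -0.0696, -13.0714], np.float64(0.057))
incubator scene 1316 ([0.5933, -0.0678, -11.6083], np.float64(0.073))
incubator both ([0.5915, -0.07, -12.4015], np.float64(0.135))
```

```bash
cat > run2.py <<'E'
from fit import *
T=cv2.imread("pics/top0.png"); Sc=cv2.imread("pics/scene0.png")
def soft(im,rect):
    g=im.min(2).astype(np.float32) if False else im[:,:,1].astype(np.float32)
    x0,y0,x1,y1=rect; w=g[y0:y1,x0:x1]; lo,hi=np.percentile(w,8),np.percentile(w,97)
    m=np.zeros(g.shape,np.float32); s=np.clip((w-lo-12)/(.85*hi-lo-12),0,1)
    _,lab,stt,_=cv2.connectedComponentsWithStats((s>.25).astype(np.uint8)); k=1+np.argmax(stt[1:,4])
    m[y0:y1,x0:x1]=s*cv2.dilate((lab==k).astype(np.uint8),np.ones((3,3))); return m
J=[("dish",(.432,-.114,0),"top",(187,228,226,262),0),("dish",(.432,-.114,0),"scene",(223,193,246,213),0),
("cassette",(.410,-.229,-.09),"top",(222,254,259,277),1),("cassette",(.410,-.229,-.09),"scene",(231,214,249,231),1),
("vial_tray",(.512,-.383,-.24),"top",(272,225,335,278),1),("dish_stand",(.578,-.229,-.25),"top",(238,190,288,238),1)]
for l,p,n,r,y in J:
    m=soft(T if n=="top" else Sc,r); print(l,n,round(float(m.sum())),fit(l,p,{n:m},y))
E
python3 run2.py
python3 - <<'E'
from h import *
# holder overlay: rim ellipses; incubator deck outline
T=cv2.imread("pics/top0.png"); Sc=cv2.imread("pics/scene0.png")
def draw(n,im,x0,y0,x1,y1,k):
    c=cv2.resize(im[y0:y1,x0:x1],None,fx=k,fy=k,interpolation=cv2.INTER_CUBIC)
    def poly(P,col): 
        q=(proj(n,P)-[x0,y0]+.5)*k-.5; cv2.polylines(c,[np.round(q*16).astype(int)],True,col,1,cv2.LINE_AA,4)
    a=np.linspace(0,2*np.pi,60)
    circ=lambda x,y,r,z:np.c_[x+r*np.cos(a),y+r*np.sin(a),0*a+z]
    poly(circ(.4055,.159,.034,.032),(0,0,255)); poly(circ(.4055,.159,.041,0),(0,255,0))
    poly(circ(.446,-.0105,.0135,0),(0,255,0)); poly(circ(.446,-.0105,.0095,.064),(0,0,255))
    poly(circ(.432,-.1135,.031,.014),(0,0,255))
    def rect(cx,cy,yw,X0,X1,Y0,Y1,z,col):
        s,co=np.sin(np.radians(yw)),np.cos(np.radians(yw))
        poly(np.array([[cx+x*co-y*s,cy+x*s+y*co,z] for x,y in((X0,Y0),(X1,Y0),(X1,Y1),(X0,Y1))]),col)
    rect(.5915,-.0698,-13.,-.065,.065,-.063,.063,.042,(0,0,255)); rect(.5915,-.0698,-13.,-.049,.033,-.038,-.006,.042,(0,255,0))
    rect(.5915,-.0698,-13.,-.065,.065,-.063,.063,0,(255,0,0))
    rect(.410,-.229,-4,-.01,.01,-.035,.035,.005,(0,0,255)); rect(.512,-.383,-13.7,-.023,.023,-.066,.066,.028,(0,0,255)); rect(.578,-.229,-14.5,-.044,.044,-.044,.044,.004,(0,0,255))
    cv2.imwrite(f"pics/ov_{n}.png",c)
draw("top",T,95,125,340,310,3.2);
E
```

```text
dish top 335 ([0.4342, -0.1131], np.float64(0.124))
dish scene 153 ([0.4335, -0.1124], np.float64(0.134))
cassette top 187 ([0.4112, -0.2289, -3.4377], np.float64(0.043))
cassette scene 85 ([0.4111, -0.2259, -3.0425], np.float64(0.142))
vial_tray top 891 ([0.508, -0.3862, -13.9093], np.float64(0.26))
dish_stand top 817 ([0.5789, -0.2291, -13.573], np.float64(0.074))
```

View pics/ov_top.png

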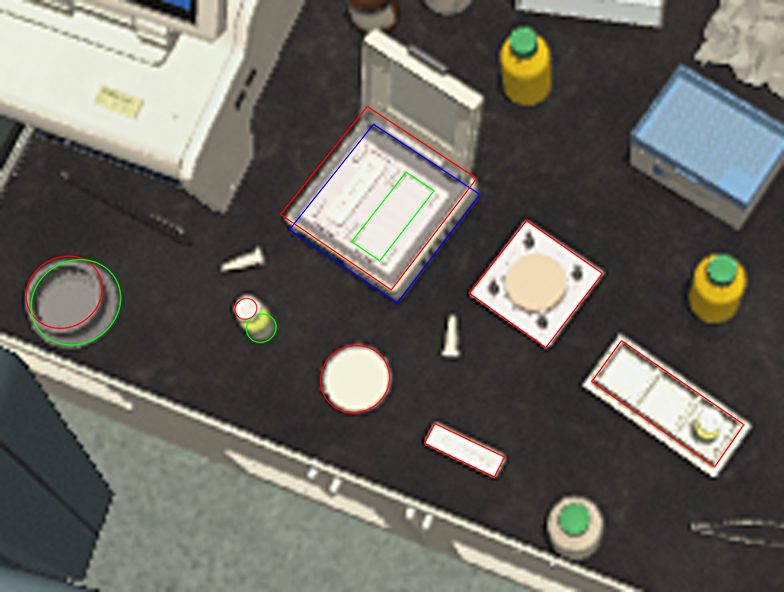

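The overlay fits the stand (537,284), cassette (465,450), dish (356,379) and holder well. I'll check the tray bays and incubator slot in one finer crop.

```bash
cat > ov.py <<'E'
from h import *
T=cv2.imread("pics/top0.png")
def draw(x0,y0,x1,y1,k,rects):
    c=cv2.resize(T[y0:y1,x0:x1],None,fx=k,fy=k,interpolation=cv2.INTER_CUBIC)
    for cx,cy,yw,X0,X1,Y0,Y1,z,col in rects:
        s,co=np.sin(np.radians(yw)),np.cos(np.radians(yw))
        P=np.array([[cx+x*co-y*s,cy+x*s+y*co,z] for x,y in((X0,Y0),(X1,Y0),(X1,Y1),(X0,Y1))])
        q=(proj("top",P)-[x0,y0]+.5)*k-.5; cv2.polylines(c,[np.round(q*16).astype(int)],True,col,1,cv2.LINE_AA,4)
    return c
I=(.5925,-.0698,-13.); V=(.511,-.384,-14)
r,g,b=(0,0,255),(0,200,0),(255,0,0)
a=draw(180,150,248,222,6,[(*I,-.065,.065,-.063,.063,.042,r),(*I,-.049,.033,-.038,-.006,.042,g),(*I,-.043,.027,.012,.032,.047,b)])
d=draw(272,225,336,280,6,[(*V,-.02,.02,-.063,-.023,.028,r),(*V,-.02,.02,-.02,.02,.028,g),(*V,-.02,.02,.023,.063,.028,b)])
h=max(a.shape[0],d.shape[0]); p=lambda i:cv2.copyMakeBorder(i,0,h-i.shape[0],0,0,0)
cv2.imwrite("pics/ov2.png",np.hstack([p(a),p(d)]))
E
python3 ov.py
```

```text
(no output)
```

View pics/ov2.png

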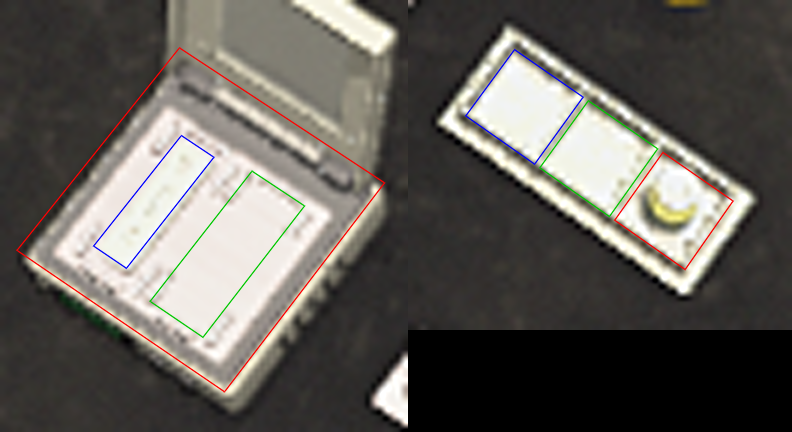

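The tray bays and the fixed cassette match the overlay well, so I can plan the moves.

```bash
cat > leg.py <<'E'
import sys; from h import *
# usage: leg.py x y z psi [x y z psi ...]: deltas from the measured pose, then waypoint to waypoint (mm, rad)
s=get_state(); p=np.array(s["ee_pos"]); R=np.array(s["ee_rot"])
print("clock",round(s["clock"],2),"tcp",np.round(p,4),"psi",round(float(np.degrees(np.arctan2(R[1,0],R[0,0]))),2),"w",round(s["width"],4),"F",np.round(s["wrist_force"],1),"q",np.round(s["q"]))
a=np.array(sys.argv[1:],float).reshape(-1,4)
for x,y,z,ps in a:
    c,d=np.cos(np.radians(ps)),np.sin(np.radians(ps)); Rt=np.array([[c,d,0],[d,-c,0],[0,0,-1]])
    w=cv2.Rodrigues(R.T@Rt)[0].ravel(); t=R.T@(np.array([x,y,z])-p)*1000
    print("->",(x,y,z,ps),"turn",np.round(w,3),"shift",np.round(t,1)); p=np.array([x,y,z]); R=Rt
E
python3 leg.py .446 -.0105 .15 76 .446 -.0105 .03 76
python3 - <<'E'
from h import *
for p in [(154,181),(164,190),(100,160),(212,130),(234,115),(260,155),(171,206)]: print(p,onz("top",p,0)[:2].round(3))
E
```

```text
clock 2.85 tcp [ 0.1859 -0.5176  0.2187] psi 19.75 w 0.0927 F [-0.   0.5  0. ] q [-82.  15.  88.   0.  77. -12.]
-> (np.float64(0.446), np.float64(-0.0105), np.float64(0.15), np.float64(76.0)) turn [ 0.    -0.    -0.982] shift [ 416.2 -389.4   68.7]
-> (np.float64(0.446), np.float64(-0.0105), np.float64(0.03), np.float64(76.0)) turn [0. 0. 0.] shift [  0.   0. 120.]
(154, 181) [0.552 0.114]
(164, 190) [0.537 0.073]
(100, 160) [0.553 0.299]
(212, 130) [0.773 0.021]
(234, 115) [ 0.847 -0.022]
(260, 155) [ 0.75  -0.151]
(171, 206) [0.499 0.032]
```

Emit:
play_rows --deltas '[[[0,0,-0.12,33,-31,0,0.6],[0,0,-0.24,66,-62,0,0.6],[0,0,-0.36,100,-93,0,0.6],[0,0,-0.48,133,-124,0,0.6],[0,0,-0.6,166,-155,0,0.6]]]'

```text
clock: 3.35
ee_pos: [0.2902, -0.314, 0.2187]
ee_rot: [[0.582, 0.813, 0.0], [0.813, -0.582, -0.0], [0.0, 0.0, -1.0]]
wrist_force: [1.0, 0.3, 0.5]
width: 0.0586
gripper_force: 0.0
```

```bash
python3 leg.py .446 -.0105 .15 76
```

```text
clock 3.35 tcp [ 0.2902 -0.314   0.2187] psi 54.38 w 0.0586 F [1.  0.3 0.5] q [-62.   2. 103.   0.  75. -27.]
-> (np.float64(0.446), np.float64(-0.0105), np.float64(0.15), np.float64(76.0)) turn [ 0.     0.    -0.377] shift [337.5 -50.2  68.7]
```

```bash
python3 leg.py .39 -.12 .17 76 .446 -.0105 .12 76 .446 -.0105 .03 76
```

```text
clock 3.35 tcp [ 0.2902 -0.314   0.2187] psi 54.38 w 0.0586 F [1.  0.3 0.5] q [-62.   2. 103.   0.  75. -27.]
-> (np.float64(0.39), np.float64(-0.12), np.float64(0.17), np.float64(76.0)) turn [ 0.     0.    -0.377] shift [215.8 -32.   48.7]
-> (np.float64(0.446), np.float64(-0.0105), np.float64(0.12), np.float64(76.0)) turn [0. 0. 0.] shift [119.8  27.8  50. ]
-> (np.float64(0.446), np.float64(-0.0105), np.float64(0.03), np.float64(76.0)) turn [0. 0. 0.] shift [ 0.  0. 90.]
```

Emit:
play_rows --deltas '[[[0,0,-0.08,43,-6.4,9.7,0.6],[0,0,-0.16,86,-12.8,19.5,0.6],[0,0,-0.24,129,-19.2,29,0.6],[0,0,-0.32,173,-25.6,39,0.6],[0,0,-0.377,215.8,-32,48.7,0.6]]]'

```text
clock: 3.85
ee_pos: [0.3909, -0.1204, 0.1699]
ee_rot: [[0.244, 0.97, 0.001], [0.97, -0.244, -0.001], [-0.0, 0.001, -1.0]]
wrist_force: [1.2, -1.0, 0.5]
width: 0.0557
gripper_force: 0.0
```

Emit:
play_rows --deltas '[[[0,0,0,30,7,12,0.6],[0,0,0,60,14,25,0.6],[0,0,0,90,21,37,0.6],[0,0,0,119.8,27.8,50,0.6],[0,0,0,119.8,27.8,50,0.6]]]'

```text
clock: 4.35
ee_pos: [0.4467, -0.0099, 0.1186]
ee_rot: [[0.243, 0.97, -0.002], [0.97, -0.243, 0.002], [0.001, -0.002, -1.0]]
wrist_force: [0.2, -0.3, -0.0]
width: 0.0556
gripper_force: 0.0
```

Emit:
play_rows --deltas '[[[0,0,0,0,0,30,0.6],[0,0,0,0,0,60,0.6],[0,0,0,0,0,80,0.6],[0,0,0,0,0,90,0.6],[0,0,0,0,0,90,0.5]]]'

```text
clock: 4.85
ee_pos: [0.4459, -0.0132, 0.0293]
ee_rot: [[0.247, 0.969, -0.002], [0.969, -0.247, 0.0], [-0.0, -0.002, -1.0]]
wrist_force: [0.5, -0.1, -0.4]
width: 0.0513
gripper_force: 0.0
```

Emit:
play_rows --deltas '[[[0,0,0,0,0,0,0.4],[0,0,0,0,0,0,0.3],[0,0,0,0,0,0,0.2],[0,0,0,0,0,0,0.2],[0,0,0,0,0,0,0.2]]]'

```text
clock: 5.35
ee_pos: [0.4475, -0.013, 0.0309]
ee_rot: [[0.246, 0.969, 0.002], [0.969, -0.246, -0.001], [-0.0, 0.002, -1.0]]
wrist_force: [-0.5, -0.9, 5.7]
width: 0.0266
gripper_force: 30.0
```

```bash
python3 leg.py .446 -.0105 .14 76 .46 -.17 .14 76 .5214 -.3423 .14 76 .5214 -.3423 .034 76
```

```text
clock 5.35 tcp [ 0.4475 -0.013   0.0309] psi 75.75 w 0.0266 F [-0.5 -0.9  5.7] q [-16.  18. 115.  -0.  47.  -2.]
-> (np.float64(0.446), np.float64(-0.0105), np.float64(0.14), np.float64(76.0)) turn [ 0.002  0.    -0.004] shift [   2.    -1.8 -109.1]
-> (np.float64(0.46), np.float64(-0.17), np.float64(0.14), np.float64(76.0)) turn [0. 0. 0.] shift [-151.4   52.2    0. ]
-> (np.float64(0.5214), np.float64(-0.3423), np.float64(0.14), np.float64(76.0)) turn [0. 0. 0.] shift [-152.3  101.3    0. ]
-> (np.float64(0.5214), np.float64(-0.3423), np.float64(0.034), np.float64(76.0)) turn [0. 0. 0.] shift [  0.   0. 106.]
```

Emit:
play_rows --deltas '[[[0,0,0,0,0,-10,0.2],[0,0,0,0,0,-35,0.2],[0,0,0,0,0,-65,0.2],[0,0,0,0,0,-95,0.2],[0,0,0,0,0,-109,0.2]]]'

```text
clock: 5.85
ee_pos: [0.4479, -0.013, 0.1422]
ee_rot: [[0.246, 0.969, 0.004], [0.969, -0.246, -0.001], [-0.0, 0.004, -1.0]]
wrist_force: [-0.2, -1.0, -0.8]
width: 0.0264
gripper_force: 30.0
```

Emit:
play_rows --deltas '[[[0,0,0,-15,5,0,0.2],[0,0,0,-45,16,0,0.2],[0,0,0,-80,28,0,0.2],[0,0,0,-115,40,0,0.2],[0,0,0,-150,52,0,0.2]]]'

```text
clock: 6.35
ee_pos: [0.4601, -0.1722, 0.1397]
ee_rot: [[0.246, 0.969, 0.001], [0.969, -0.246, -0.0], [-0.0, 0.001, -1.0]]
wrist_force: [0.1, -0.1, 0.2]
width: 0.0263
gripper_force: 30.0
```

Emit:
play_rows --deltas '[[[0,0,0,-35,23,0,0.2],[0,0,0,-70,46,0,0.2],[0,0,0,-105,69,0,0.2],[0,0,0,-135,89,0,0.2],[0,0,0,-150,100,0,0.2]]]'

```text
clock: 6.85
ee_pos: [0.5206, -0.3441, 0.1393]
ee_rot: [[0.248, 0.969, 0.001], [0.969, -0.248, -0.001], [-0.001, 0.001, -1.0]]
wrist_force: [-0.6, 0.2, -0.2]
width: 0.0265
gripper_force: 30.0
```

```bash
python3 leg.py .5214 -.3423 .064 76  .5214 -.3423 .036 76
python3 - <<'E'
from h import *
im=imaging.read_camera("top"); t=im[180:310,230:380]; cv2.imwrite("pics/v1.png",cv2.resize(t,None,fx=4,fy=4,interpolation=cv2.INTER_CUBIC))
E
```

```text
clock 6.85 tcp [ 0.5206 -0.3441  0.1393] psi 75.63 w 0.0265 F [-0.6  0.2 -0.2] q [-44.  26.  84.  -0.  71. -29.]
-> (np.float64(0.5214), np.float64(-0.3423), np.float64(0.064), np.float64(76.0)) turn [ 0.001  0.001 -0.006] shift [ 2.   0.3 75.3]
-> (np.float64(0.5214), np.float64(-0.3423), np.float64(0.036), np.float64(76.0)) turn [0. 0. 0.] shift [ 0.  0. 28.]
```

View pics/v1.png

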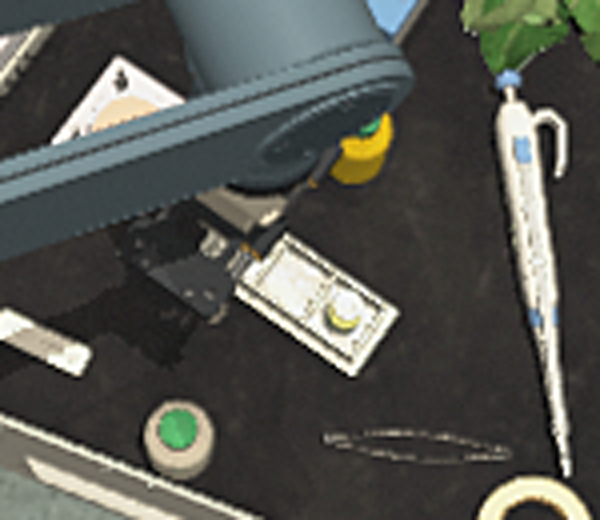

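The view shows the gripper over the far bay, with the vial cap at about (215,240); the tray is not disturbed. Lowering now.

Emit:
play_rows --deltas '[[[0,0,0,2,0,25,0.2],[0,0,0,2,0,50,0.2],[0,0,0,2,0,75,0.2],[0,0,0,2,0,90,0.2],[0,0,0,2,0,98,0.2]]]'

```text
clock: 7.4
ee_pos: [0.5204, -0.3381, 0.0402]
ee_rot: [[0.246, 0.969, -0.001], [0.969, -0.246, 0.001], [0.001, -0.001, -1.0]]
wrist_force: [0.2, 0.3, -0.3]
width: 0.027
gripper_force: 30.0
```

Emit:
play_rows --deltas '[[[0,0,0,0,0,3,0.2],[0,0,0,0,0,6,0.2],[0,0,0,0,0,7,0.2],[0,0,0,0,0,7,0.2],[0,0,0,0,0,7,0.2]]]'

```text
clock: 7.9
ee_pos: [0.5207, -0.3392, 0.0345]
ee_rot: [[0.246, 0.969, 0.0], [0.969, -0.246, -0.0], [-0.0, 0.001, -1.0]]
wrist_force: [-0.2, -0.4, -0.2]
width: 0.0267
gripper_force: 30.0
```

```bash
python3 leg.py
```

```text
clock 7.9 tcp [ 0.5207 -0.3392  0.0345] psi 75.74 w 0.0267 F [-0.2 -0.4 -0.2] q [-43.  32.  90.  -0.  58. -29.]
```

Emit:
play_rows --deltas '[[[0,0,0,-2,0,0,0.2],[0,0,0,-2.5,0,1,0.2],[0,0,0,-2.5,0,1.5,0.25],[0,0,0,-2.5,0,1.5,0.35],[0,0,0,-2.5,0,1.5,0.5]]]'

```text
clock: 8.4
ee_pos: [0.5201, -0.3417, 0.0327]
ee_rot: [[0.246, 0.969, 0.0], [0.969, -0.246, -0.0], [-0.0, 0.0, -1.0]]
wrist_force: [0.2, -0.1, 0.3]
width: 0.0366
gripper_force: 0.0
```

Emit:
play_rows --deltas '[[[0,0,0,0,0,0,0.5],[0,0,0,0,0,0,0.5],[0,0,0,0,0,-20,0.5],[0,0,0,0,0,-60,0.7],[0,0,0,0,0,-105,0.8]]]'

```text
clock: 8.9
ee_pos: [0.519, -0.3406, 0.1368]
ee_rot: [[0.247, 0.969, -0.003], [0.969, -0.247, 0.003], [0.002, -0.004, -1.0]]
wrist_force: [0.5, -0.3, -0.9]
width: 0.0579
gripper_force: 0.0
```

```bash
python3 leg.py .45 -.20 .14 76 .4335 -.113 .12 76  .4335 -.113 .003 76
```

```text
clock 8.9 tcp [ 0.519  -0.3406  0.1368] psi 75.73 w 0.0579 F [ 0.5 -0.3 -0.9] q [-44.  26.  84.   0.  71. -29.]
-> (np.float64(0.45), np.float64(-0.2), np.float64(0.14), np.float64(76.0)) turn [-0.004 -0.002 -0.005] shift [ 119.2 -101.5   -2.6]
-> (np.float64(0.4335), np.float64(-0.113), np.float64(0.12), np.float64(76.0)) turn [0. 0. 0.] shift [ 80.4 -37.1  20. ]
-> (np.float64(0.4335), np.float64(-0.113), np.float64(0.003), np.float64(76.0)) turn [0. 0. 0.] shift [  0.   0. 117.]
```

Emit:
play_rows --deltas '[[[0,0,0,25,-21,0,0.9],[0,0,0,55,-46,0,0.9],[0,0,0,85,-72,0,0.9],[0,0,0,110,-93,0,0.9],[0,0,0,119,-101.5,0,0.9]]]'

```text
clock: 9.4
ee_pos: [0.4493, -0.1983, 0.1373]
ee_rot: [[0.245, 0.97, -0.001], [0.97, -0.245, 0.001], [0.001, -0.002, -1.0]]
wrist_force: [0.4, 0.1, -0.9]
width: 0.0839
gripper_force: 0.0
```

Emit:
play_rows --deltas '[[[0,0,0,25,-12,5,0.9],[0,0,0,50,-24,10,0.9],[0,0,0,80,-37,20,0.9],[0,0,0,80,-37,20,0.9],[0,0,0,80,-37,20,0.9]]]'

```text
clock: 9.9
ee_pos: [0.4354, -0.1148, 0.1176]
ee_rot: [[0.245, 0.97, 0.001], [0.97, -0.245, -0.001], [-0.001, 0.001, -1.0]]
wrist_force: [1.3, 0.2, -0.4]
width: 0.0835
gripper_force: 0.0
```

```bash
python3 leg.py .4335 -.113 .003 76
python3 - <<'E'
from h import *
im=imaging.read_camera("top"); a=cv2.resize(im[220:285,265:345],(400,325),interpolation=cv2.INTER_CUBIC)
im=imaging.read_camera("scene"); b=cv2.resize(im[215:280,250:330],(400,325),interpolation=cv2.INTER_CUBIC)
cv2.imwrite("pics/v2.png",np.hstack([a,b]))
E
```

```text
clock 9.9 tcp [ 0.4354 -0.1148  0.1176] psi 75.82 w 0.0835 F [ 1.3  0.2 -0.4] q [-29.  10. 109.  -0.  60. -15.]
-> (np.float64(0.4335), np.float64(-0.113), np.float64(0.003), np.float64(76.0)) turn [ 0.001  0.001 -0.003] shift [  1.3  -2.4 114.6]
```

View pics/v2.png

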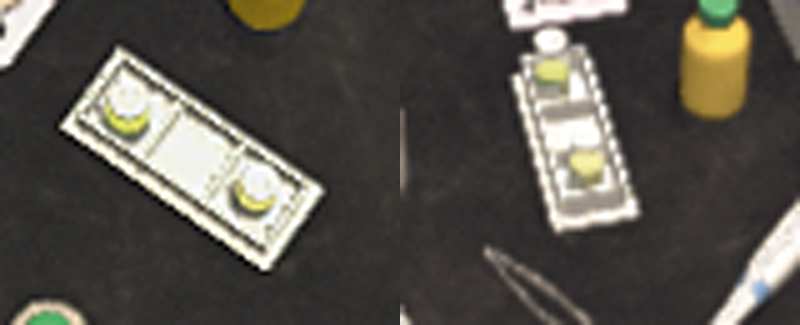

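The vial stands upright in the far bay: (125,110) left, (550,60) right. Descending on the dish.

Emit:
play_rows --deltas '[[[0,0,0,1,-2,30,0.9],[0,0,0,1,-2,60,0.9],[0,0,0,1,-2,90,0.9],[0,0,0,1,-2,106,0.9],[0,0,0,1,-2,113,0.9]]]'

```text
clock: 10.5
ee_pos: [0.4329, -0.1139, 0.0031]
ee_rot: [[0.248, 0.969, -0.002], [0.969, -0.248, 0.001], [0.0, -0.002, -1.0]]
wrist_force: [0.5, -0.6, -0.1]
width: 0.0835
gripper_force: 0.0
```

Emit:
play_rows --deltas '[[[0,0,0,0,0,0,0.8],[0,0,0,0,0,0,0.7],[0,0,0,0,0,0,0.6],[0,0,0,0,0,0,0.55],[0,0,0,0,0,0,0.55]]]'

```text
clock: 11.0
ee_pos: [0.4339, -0.1135, 0.0054]
ee_rot: [[0.246, 0.969, 0.002], [0.969, -0.246, -0.001], [-0.001, 0.002, -1.0]]
wrist_force: [-0.5, -0.3, 4.3]
width: 0.0568
gripper_force: 30.0
```

```bash
python3 leg.py .4335 -.113 .12 76 .578 -.2285 .12 76 .578 -.2285 .022 76
```

```text
clock 11.0 tcp [ 0.4339 -0.1135  0.0054] psi 75.74 w 0.0568 F [-0.5 -0.3  4.3] q [-29.  20. 116.  -0.  43. -15.]
-> (np.float64(0.4335), np.float64(-0.113), np.float64(0.12), np.float64(76.0)) turn [ 0.002  0.001 -0.005] shift [   0.3   -0.3 -114.6]
-> (np.float64(0.578), np.float64(-0.2285), np.float64(0.12), np.float64(76.0)) turn [0. 0. 0.] shift [-77.1 168.1   0. ]
-> (np.float64(0.578), np.float64(-0.2285), np.float64(0.022), np.float64(76.0)) turn [0. 0. 0.] shift [ 0.  0. 98.]
```

Emit:
play_rows --deltas '[[[0,0,0,0,0,-8,0.5],[0,0,0,0,0,-25,0.5],[0,0,0,0,0,-45,0.5],[0,0,0,0,0,-65,0.5],[0,0,0,0,0,-80,0.5]]]'

```text
clock: 11.5
ee_pos: [0.4333, -0.113, 0.0861]
ee_rot: [[0.246, 0.969, 0.001], [0.969, -0.246, -0.001], [-0.0, 0.001, -1.0]]
wrist_force: [0.7, -0.3, -0.2]
width: 0.0572
gripper_force: 30.0
```

Emit:
play_rows --deltas '[[[0,0,0,-7,15,0,0.5],[0,0,0,-20,45,0,0.5],[0,0,0,-37,80,0,0.5],[0,0,0,-53,115,0,0.5],[0,0,0,-68,147,0,0.5]]]'

```text
clock: 12.0
ee_pos: [0.56, -0.216, 0.0851]
ee_rot: [[0.246, 0.969, 0.0], [0.969, -0.246, -0.0], [-0.0, 0.001, -1.0]]
wrist_force: [-0.5, 0.5, -0.2]
width: 0.0572
gripper_force: 30.0
```

Emit:
play_rows --deltas '[[[0,0,0,-6,14,0,0.5],[0,0,0,-9,21,0,0.5],[0,0,0,-9,21,0,0.5],[0,0,0,-9,21,0,0.5],[0,0,0,-9,21,0,0.5]]]'

```text
clock: 12.5
ee_pos: [0.5761, -0.2281, 0.0846]
ee_rot: [[0.246, 0.969, -0.001], [0.969, -0.246, 0.001], [0.0, -0.001, -1.0]]
wrist_force: [0.4, 0.2, -0.2]
width: 0.057
gripper_force: 30.0
```

```bash
python3 leg.py .578 -.2285 .05 76 .578 -.2285 .021 76; python3 leg.py
python3 - <<'E'
from h import *
for n in("top","scene"):
    imaging.read_camera(n); print(n,[(np.round(d["rect"]).astype(int).tolist(),round(d["conf"],2)) for d in models.spot_in("dish",n)],proj(n,[[.578,-.2285,.11]]).round(1))
print(get_state()["ee_pos"])
E
```

```text
clock 12.5 tcp [ 0.5761 -0.2281  0.0846] psi 75.76 w 0.057 F [ 0.4  0.2 -0.2] q [-32.  28.  88.   0.  64. -18.]
-> (np.float64(0.578), np.float64(-0.2285), np.float64(0.05), np.float64(76.0)) turn [-0.001 -0.    -0.004] shift [ 0.   2.  34.6]
-> (np.float64(0.578), np.float64(-0.2285), np.float64(0.021), np.float64(76.0)) turn [0. 0. 0.] shift [ 0.  0. 29.]
clock 12.5 tcp [ 0.5761 -0.2281  0.0846] psi 75.76 w 0.057 F [ 0.4  0.2 -0.2] q [-32.  28.  88.   0.  64. -18.]
top [([258, 201, 272, 217], 0.42)] [[260.5 201.6]]
scene [([269, 190, 288, 199], 0.56)] [[280.2 188.9]]
[ 0.57668526 -0.22859202  0.08470634]
```

Emit:
play_rows --deltas '[[[0,0,0,0,1,15,0.5],[0,0,0,0,1.5,30,0.5],[0,0,0,0,1.5,35,0.5],[0,0,0,0,1.5,35,0.5],[0,0,0,0,1.5,35,0.5]]]'

```text
clock: 13.2
ee_pos: [0.5783, -0.2293, 0.049]
ee_rot: [[0.246, 0.969, -0.001], [0.969, -0.246, 0.0], [0.0, -0.001, -1.0]]
wrist_force: [-0.2, 0.1, 0.8]
width: 0.0567
gripper_force: 30.0
```

Run:
```python
from h import *
print(get_state()["ee_pos"])
im=imaging.read_camera("top"); a=cv2.resize(im[185:245,230:295],(390,360),interpolation=cv2.INTER_CUBIC)
im=imaging.read_camera("scene"); b=cv2.resize(im[180:240,250:315],(390,360),interpolation=cv2.INTER_CUBIC)
cv2.imwrite("pics/v3.png",np.hstack([a,b])); print(get_state()["ee_pos"])
```

```text
[ 0.57829935 -0.22931652  0.04896249]
[ 0.57876806 -0.22961478  0.04979   ]
```

View pics/v3.png

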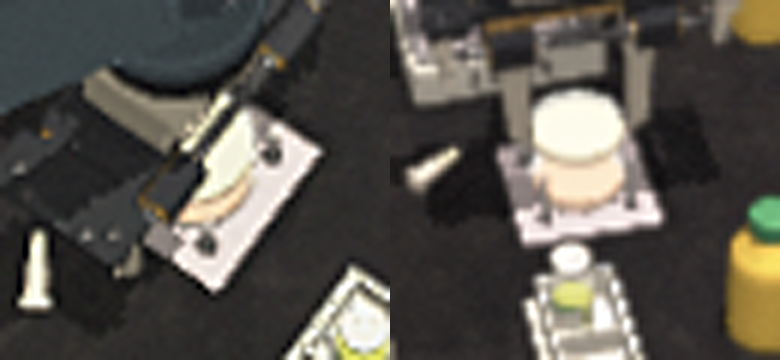

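The pale dish, right half (578,125), hangs centred over the brown one (582,182). Lowering slowly.

Emit:
play_rows --deltas '[[[0,0,0,0,0,6,0.5],[0,0,0,0,0,12,0.5],[0,0,0,0,0,17,0.5],[0,0,0,0,0,20,0.5],[0,0,0,0,0,20,0.5]]]'

```text
clock: 13.8
ee_pos: [0.5779, -0.2291, 0.0287]
ee_rot: [[0.246, 0.969, -0.001], [0.969, -0.246, 0.001], [0.0, -0.001, -1.0]]
wrist_force: [-0.1, -0.5, -0.1]
width: 0.0571
gripper_force: 30.0
```

Emit:
play_rows --deltas '[[[0,0,0,0,0,3,0.5],[0,0,0,0,0,6,0.5],[0,0,0,0,0,8,0.5],[0,0,0,0,0,8,0.5],[0,0,0,0,0,8,0.5]]]'

```text
clock: 14.3
ee_pos: [0.5784, -0.2294, 0.0219]
ee_rot: [[0.246, 0.969, 0.0], [0.969, -0.246, -0.0], [-0.0, 0.0, -1.0]]
wrist_force: [-1.7, 1.2, 4.9]
width: 0.0573
gripper_force: 30.0
```

```bash
python3 leg.py
```

```text
clock 14.3 tcp [ 0.5784 -0.2294  0.0219] psi 75.73 w 0.0573 F [-1.7  1.2  4.9] q [-32.  33.  90.  -0.  57. -18.]
```

Contact of 5 N at the expected height; releasing.

Emit:
play_rows --deltas '[[[0,0,0,0,0,0,0.65],[0,0,0,0,0,0,0.75],[0,0,0,0,0,0,0.75],[0,0,0,0,0,0,0.75],[0,0,0,0,0,-10,0.75]]]'

```text
clock: 14.8
ee_pos: [0.5774, -0.2288, 0.0302]
ee_rot: [[0.247, 0.969, -0.003], [0.969, -0.247, 0.002], [0.001, -0.003, -1.0]]
wrist_force: [-0.5, 0.7, 0.4]
width: 0.0692
gripper_force: 0.0
```

Emit:
play_rows --deltas '[[[0,0,0,0,0,-25,0.75],[0,0,0,0,0,-55,0.75],[0,0,0,0,0,-90,0.75],[0,0,0,0,0,-120,0.75],[0,0,0,0,0,-130,0.75]]]'

```text
clock: 15.3
ee_pos: [0.5802, -0.2304, 0.166]
ee_rot: [[0.246, 0.969, 0.006], [0.969, -0.246, -0.004], [-0.002, 0.007, -1.0]]
wrist_force: [1.3, 0.1, 0.5]
width: 0.0696
gripper_force: 0.0
```

```bash
python3 leg.py .3765 -.3487 .16 76 .3765 -.3487 .045 76
```

```text
clock 15.3 tcp [ 0.5802 -0.2304  0.166 ] psi 75.74 w 0.0696 F [1.3 0.1 0.5] q [-32.  24.  82.   0.  73. -18.]
-> (np.float64(0.3765), np.float64(-0.3487), np.float64(0.16), np.float64(76.0)) turn [ 0.007  0.002 -0.005] shift [-164.8 -168.3    5.2]
-> (np.float64(0.3765), np.float64(-0.3487), np.float64(0.045), np.float64(76.0)) turn [0. 0. 0.] shift [  0.   0. 115.]
```

Emit:
play_rows --deltas '[[[0,0,0,-30,-31,1,0.8],[0,0,0,-62,-63,2,0.8],[0,0,0,-94,-96,3,0.8],[0,0,0,-126,-128,4,0.8],[0,0,0,-152,-155,4,0.8]]]'

```text
clock: 15.8
ee_pos: [0.3884, -0.3388, 0.1566]
ee_rot: [[0.247, 0.969, -0.001], [0.969, -0.247, 0.001], [0.001, -0.001, -1.0]]
wrist_force: [-1.5, 0.2, 0.6]
width: 0.0745
gripper_force: 0.0
```

Emit:
play_rows --deltas '[[[0,0,0,-13,-13,0,0.8],[0,0,0,-13,-13,0,0.8],[0,0,0,-13,-13,0,0.8]]]'

```text
clock: 16.1
ee_pos: [0.3748, -0.3477, 0.1571]
ee_rot: [[0.248, 0.969, 0.0], [0.969, -0.248, 0.001], [0.001, -0.0, -1.0]]
wrist_force: [-0.0, 0.1, 1.1]
width: 0.0745
gripper_force: 0.0
```

```bash
python3 leg.py .3765 -.3487 .045 76;  python3 - <<'E'
from h import *
im=imaging.read_camera("top"); a=cv2.resize(im[185:245,230:295],(390,360),interpolation=cv2.INTER_CUBIC)
im=imaging.read_camera("scene"); b=cv2.resize(im[180:240,250:315],(390,360),interpolation=cv2.INTER_CUBIC)
cv2.imwrite("pics/v4.png",np.hstack([a,b])); print(get_state()["ee_pos"])
E
```

```text
clock 16.1 tcp [ 0.3748 -0.3477  0.1571] psi 75.65 w 0.0745 F [-0.   0.1  1.1] q [-55.  14.  98.   0.  68. -41.]
-> (np.float64(0.3765), np.float64(-0.3487), np.float64(0.045), np.float64(76.0)) turn [-0.    -0.001 -0.006] shift [ -0.6   1.9 112.1]
[ 0.37560211 -0.3472728   0.1571625 ]
```

View pics/v4.png

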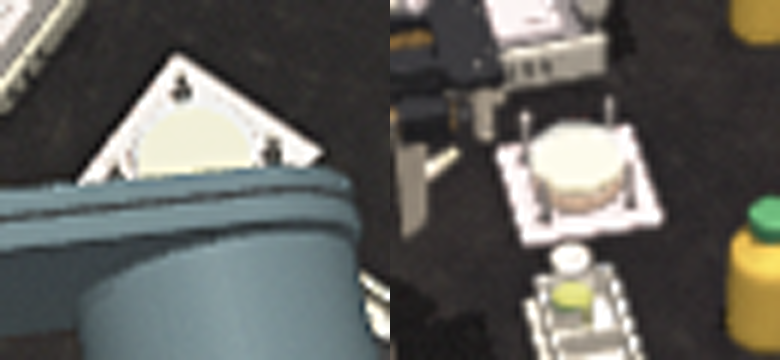

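The pale dish lies flat on the brown one between the rods, at right half (578,158). Now the bottle.

Emit:
play_rows --deltas '[[[0,0,0,0,1,30,0.8],[0,0,0,0,1,60,0.8],[0,0,0,0,1,90,0.8],[0,0,0,0,1,105,0.8],[0,0,0,0,1,112,0.8]]]'

```text
clock: 16.7
ee_pos: [0.3762, -0.3463, 0.0435]
ee_rot: [[0.245, 0.97, -0.002], [0.97, -0.245, 0.003], [0.002, -0.002, -1.0]]
wrist_force: [0.3, -0.0, -0.1]
width: 0.0744
gripper_force: 0.0
```

Emit:
play_rows --deltas '[[[0,0,0,0,0,0,0.65],[0,0,0,0,0,0,0.55],[0,0,0,0,0,0,0.45],[0,0,0,0,0,0,0.4],[0,0,0,0,0,0,0.4]]]'

```text
clock: 17.2
ee_pos: [0.3766, -0.3489, 0.0464]
ee_rot: [[0.247, 0.969, 0.002], [0.969, -0.247, -0.002], [-0.001, 0.002, -1.0]]
wrist_force: [1.0, -0.2, 3.0]
width: 0.0458
gripper_force: 29.9
```

```bash
python3 leg.py .3765 -.3487 .15 76 .40 -.10 .15 76 .4055 .159 .15 76 .4055 .159 .052 76
```

```text
clock 17.2 tcp [ 0.3766 -0.3489  0.0464] psi 75.73 w 0.0458 F [ 1.  -0.2  3. ] q [-55.  22. 105.   0.  53. -41.]
-> (np.float64(0.3765), np.float64(-0.3487), np.float64(0.15), np.float64(76.0)) turn [ 0.002  0.001 -0.005] shift [ 0.000e+00  1.000e-01 -1.036e+02]
-> (np.float64(0.4), np.float64(-0.1), np.float64(0.15), np.float64(76.0)) turn [0. 0. 0.] shift [247.  -37.4   0. ]
-> (np.float64(0.4055), np.float64(0.159), np.float64(0.15), np.float64(76.0)) turn [0. 0. 0.] shift [252.6 -57.3   0. ]
-> (np.float64(0.4055), np.float64(0.159), np.float64(0.052), np.float64(76.0)) turn [0. 0. 0.] shift [ 0.  0. 98.]
```

Emit:
play_rows --deltas '[[[0,0,0,0,0,-10,0.4],[0,0,0,0,0,-35,0.4],[0,0,0,0,0,-60,0.4],[0,0,0,0,0,-82,0.4],[0,0,0,0,0,-95,0.4]]]'

```text
clock: 17.7
ee_pos: [0.3761, -0.3487, 0.143]
ee_rot: [[0.247, 0.969, 0.001], [0.969, -0.247, -0.002], [-0.002, 0.002, -1.0]]
wrist_force: [0.4, -1.0, -0.7]
width: 0.0456
gripper_force: 29.9
```

Emit:
play_rows --deltas '[[[0,0,0,12,-2,-2,0.4],[0,0,0,38,-6,-5,0.4],[0,0,0,72,-12,-8,0.4],[0,0,0,107,-18,-8,0.4],[0,0,0,142,-24,-8,0.4]]]'

```text
clock: 18.2
ee_pos: [0.3867, -0.2021, 0.1478]
ee_rot: [[0.247, 0.969, -0.001], [0.969, -0.247, 0.001], [0.001, -0.002, -1.0]]
wrist_force: [0.8, 0.1, -0.8]
width: 0.0456
gripper_force: 29.9
```

Emit:
play_rows --deltas '[[[0,0,0,35,-7,0,0.4],[0,0,0,70,-14,0,0.4],[0,0,0,105,-21,0,0.4],[0,0,0,140,-28,0,0.4],[0,0,0,175,-35,0,0.4]]]'

```text
clock: 18.7
ee_pos: [0.3954, -0.0241, 0.1479]
ee_rot: [[0.247, 0.969, -0.001], [0.969, -0.247, 0.001], [0.0, -0.002, -1.0]]
wrist_force: [0.1, -0.3, -1.2]
width: 0.0459
gripper_force: 29.9
```

```bash
python3 leg.py .4055 .159 .15 76
python3 - <<'E'
from h import *
im=imaging.read_camera("top"); cv2.imwrite("pics/v5.png",im)
E
```

```text
clock 18.7 tcp [ 0.3954 -0.0241  0.1479] psi 75.72 w 0.0459 F [ 0.1 -0.3 -1.2] q [-20.   3. 113.   0.  64.  -5.]
-> (np.float64(0.4055), np.float64(0.159), np.float64(0.15), np.float64(76.0)) turn [-0.002 -0.    -0.005] shift [180.  -35.3  -2. ]
```

View pics/v5.png

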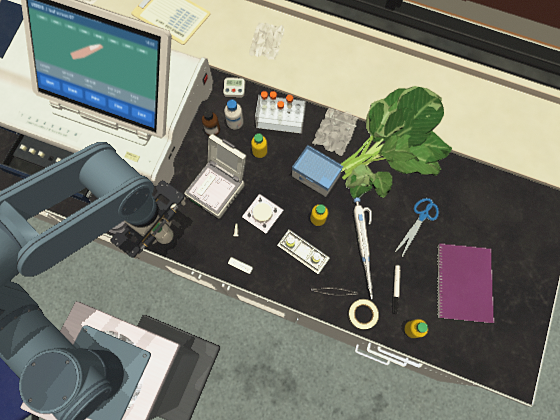

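The arm carries the bottle near (150,230). The dish at (263,211) and the vial at (290,240) are in place. Before going on to the holder I'll triangulate the screen to check that the forearm clears it.

Run:
```python
from h import *
def tri(a,b):
    P=[]
    for n in("top","scene"):
        K,R,t,_=cam(n); P.append(K@np.c_[R,t])
    X=cv2.triangulatePoints(P[0],P[1],np.array(a,float),np.array(b,float)).ravel(); return (X[:3]/X[3]).round(3)
print("screen BR",tri((160,135),(262,128)),"BL",tri((37,97),(227,85)),"TR",tri((172,0),(296,68)))
print("analyser top front corner",tri((150,187),(238,162)))
for z in(.3,.4,.5,.6): print(z,onz("top",(110,143),z).round(3),onz("top",(148,165),z).round(3))
im=imaging.read_camera("scene"); cv2.imwrite("pics/v6.png",cv2.resize(im[0:260,20:330],(744,596)[:2],interpolation=cv2.INTER_CUBIC))
```

```text
screen BR [0.644 0.091 0.164] BL [0.614 0.431 0.208] TR [0.873 0.133 0.377]
analyser top front corner [0.531 0.109 0.017]
0.3 [0.526 0.133 0.3  ] [0.508 0.023 0.3  ]
0.4 [0.496 0.079 0.4  ] [ 0.48  -0.021  0.4  ]
0.5 [0.466 0.024 0.5  ] [ 0.452 -0.065  0.5  ]
0.6 [ 0.436 -0.03   0.6  ] [ 0.424 -0.109  0.6  ]
```

View pics/v6.png

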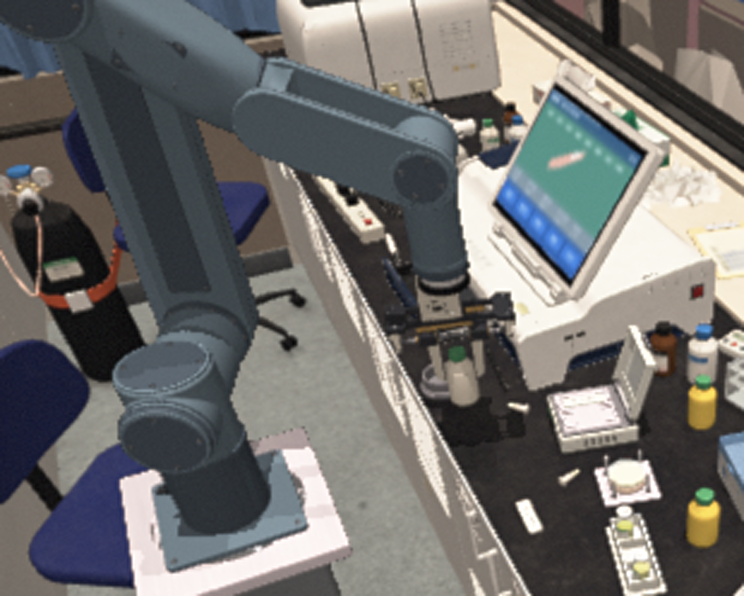

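The bottle is held upright at (460,375). The screen starts at x ≥ 0.61 and the wrist stays at x < 0.52, so the way is clear.

Emit:
play_rows --deltas '[[[0,0,0,35,-7,0,0.4],[0,0,0,75,-15,0,0.4],[0,0,0,115,-22,0,0.4],[0,0,0,150,-29,0,0.4],[0,0,0,170,-33,0,0.4]]]'

```text
clock: 19.3
ee_pos: [0.4057, 0.1484, 0.148]
ee_rot: [[0.245, 0.97, -0.001], [0.97, -0.245, 0.0], [-0.0, -0.001, -1.0]]
wrist_force: [1.9, -0.1, -0.6]
width: 0.0458
gripper_force: 29.9
```

Emit:
play_rows --deltas '[[[0,0,0,9,-2,0,0.4],[0,0,0,10,-2,10,0.4],[0,0,0,10,-2,20,0.4],[0,0,0,10,-2,25,0.4],[0,0,0,10,-2,25,0.4]]]'

```text
clock: 19.8
ee_pos: [0.4064, 0.1556, 0.1221]
ee_rot: [[0.248, 0.969, -0.003], [0.969, -0.248, -0.001], [-0.001, -0.003, -1.0]]
wrist_force: [0.2, -0.5, -0.5]
width: 0.0455
gripper_force: 29.9
```

```bash
python3 leg.py .4055 .159 .052 76
python3 - <<'E'
from h import *
im=imaging.read_camera("top"); a=cv2.resize(im[180:250,80:160],(400,350),interpolation=cv2.INTER_CUBIC)
im=imaging.read_camera("scene"); b=cv2.resize(im[120:190,165:245],(400,350),interpolation=cv2.INTER_CUBIC)
cv2.imwrite("pics/v7.png",np.hstack([a,b])); print(get_state()["ee_pos"])
E
```

```text
clock 19.8 tcp [0.4064 0.1556 0.1221] psi 75.64 w 0.0455 F [ 0.2 -0.5 -0.5] q [  6.   9. 111.  -0.  61.  21.]
-> (np.float64(0.4055), np.float64(0.159), np.float64(0.052), np.float64(76.0)) turn [-0.003  0.001 -0.006] shift [ 3.2 -1.5 70.1]
[0.40729306 0.15594878 0.1232236 ]
```

View pics/v7.png

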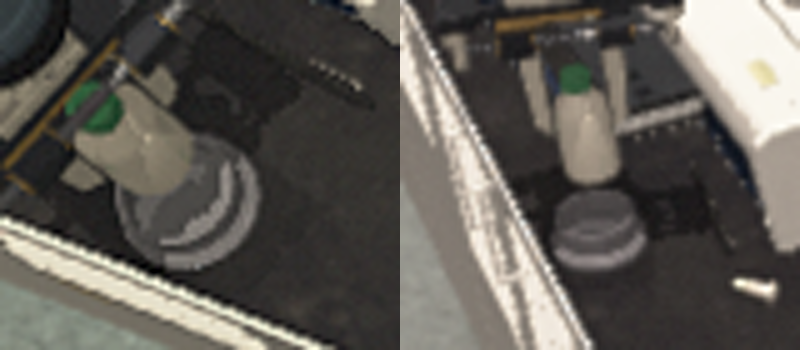

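The bottle hangs over the cup in both halves, at (130,150) and (590,140). Lowering.

Emit:
play_rows --deltas '[[[0,0,0,2,-1,12,0.4],[0,0,0,3,-1,27,0.4],[0,0,0,3,-1,42,0.4],[0,0,0,3,-1,54,0.4],[0,0,0,3,-1,62,0.4]]]'

```text
clock: 20.4
ee_pos: [0.4071, 0.1595, 0.0611]
ee_rot: [[0.247, 0.969, -0.0], [0.969, -0.247, -0.0], [-0.0, -0.0, -1.0]]
wrist_force: [-0.1, 0.6, -0.7]
width: 0.046
gripper_force: 29.9
```

Emit:
play_rows --deltas '[[[0,0,0,0,0,3,0.4],[0,0,0,0,0,5,0.4],[0,0,0,0,0,7,0.4],[0,0,0,0,0,8,0.4],[0,0,0,0,0,8,0.4]]]'

```text
clock: 20.9
ee_pos: [0.4072, 0.1599, 0.0536]
ee_rot: [[0.246, 0.969, 0.001], [0.969, -0.246, 0.0], [0.0, 0.0, -1.0]]
wrist_force: [-0.5, -1.1, -0.8]
width: 0.0457
gripper_force: 29.9
```

```bash
python3 leg.py .4055 .159 .051 76
```

```text
clock 20.9 tcp [0.4072 0.1599 0.0536] psi 75.73 w 0.0457 F [-0.5 -1.1 -0.8] q [  7.  15. 115.   0.  50.  21.]
-> (np.float64(0.4055), np.float64(0.159), np.float64(0.051), np.float64(76.0)) turn [ 0.    -0.    -0.005] shift [-1.3 -1.5  2.6]
```

Emit:
play_rows --deltas '[[[0,0,0,0,-1,1,0.4],[0,0,0,0,-1,2,0.4],[0,0,0,0,-1,2.5,0.4],[0,0,0,0,-1,3,0.4],[0,0,0,0,-1,3,0.4]]]'

```text
clock: 21.4
ee_pos: [0.4062, 0.1602, 0.0509]
ee_rot: [[0.246, 0.969, 0.0], [0.969, -0.246, 0.0], [0.0, 0.0, -1.0]]
wrist_force: [-1.5, -0.3, 4.6]
width: 0.0456
gripper_force: 29.9
```

Contact with the cup floor; releasing and rising.

Emit:
play_rows --deltas '[[[0,0,0,0,0,0,0.5],[0,0,0,0,0,0,0.65],[0,0,0,0,0,0,0.75],[0,0,0,0,0,0,0.75],[0,0,0,0,0,-15,0.75]]]'

```text
clock: 21.9
ee_pos: [0.4046, 0.1599, 0.0642]
ee_rot: [[0.246, 0.969, -0.004], [0.969, -0.246, -0.0], [-0.001, -0.004, -1.0]]
wrist_force: [0.5, 0.1, -0.0]
width: 0.0691
gripper_force: 0.0
```

Emit:
play_rows --deltas '[[[0,0,0,0,0,-25,0.75],[0,0,0,0,0,-55,0.75],[0,0,0,0,0,-85,0.75],[0,0,0,0,0,-100,0.75],[0,0,0,0,0,-100,0.75]]]'

```text
clock: 22.4
ee_pos: [0.4077, 0.1603, 0.1676]
ee_rot: [[0.246, 0.969, 0.005], [0.969, -0.246, 0.001], [0.002, 0.005, -1.0]]
wrist_force: [0.4, 0.2, -0.1]
width: 0.0695
gripper_force: 0.0
```

```bash
python3 leg.py .395 -.06 .15 86.7 .411 -.2285 .10 86.7 .411 -.2285 .002 86.7
```

```text
clock 22.4 tcp [0.4077 0.1603 0.1676] psi 75.74 w 0.0695 F [ 0.4  0.2 -0.1] q [  7.   6. 107.   0.  67.  21.]
-> (np.float64(0.395), np.float64(-0.06), np.float64(0.15), np.float64(86.7)) turn [ 0.005 -0.001 -0.191] shift [-216.7   41.9   17.4]
-> (np.float64(0.411), np.float64(-0.2285), np.float64(0.1), np.float64(86.7)) turn [0. 0. 0.] shift [-167.3   25.7   50. ]
-> (np.float64(0.411), np.float64(-0.2285), np.float64(0.002), np.float64(86.7)) turn [0. 0. 0.] shift [ 0.  0. 98.]
```

Emit:
play_rows --deltas '[[[0,0,-0.04,-40,8,0,0.55],[0,0,-0.08,-85,17,3,0.55],[0,0,-0.12,-130,25,8,0.55],[0,0,-0.16,-175,34,13,0.55],[0,0,-0.191,-216.7,41.9,17.4,0.55]]]'

```text
clock: 22.9
ee_pos: [0.3922, -0.0617, 0.1467]
ee_rot: [[0.056, 0.998, -0.001], [0.998, -0.056, 0.001], [0.001, -0.001, -1.0]]
wrist_force: [0.7, -0.6, 0.3]
width: 0.0509
gripper_force: 0.0
```

Emit:
play_rows --deltas '[[[0,0,0,-40,6,10,0.55],[0,0,0,-85,13,25,0.55],[0,0,0,-130,20,40,0.55],[0,0,0,-160,25,50,0.55],[0,0,0,-167.3,25.7,50,0.55]]]'

```text
clock: 23.4
ee_pos: [0.4082, -0.2311, 0.0955]
ee_rot: [[0.061, 0.998, -0.003], [0.998, -0.061, 0.002], [0.002, -0.003, -1.0]]
wrist_force: [-0.4, -0.1, 0.0]
width: 0.051
gripper_force: 0.0
```

Emit:
play_rows --deltas '[[[0,0,0,0,0,0,0.55],[0,0,0,0,0,10,0.55],[0,0,0,0,0,20,0.55],[0,0,0,0,0,20,0.55],[0,0,0,0,0,20,0.55]]]'

```text
clock: 23.9
ee_pos: [0.4091, -0.2276, 0.0778]
ee_rot: [[0.057, 0.998, -0.001], [0.998, -0.057, 0.001], [0.001, -0.001, -1.0]]
wrist_force: [-1.0, 0.6, 0.2]
width: 0.0509
gripper_force: 0.0
```

```bash
python3 leg.py .411 -.2285 .002 86.7
```

```text
clock 23.9 tcp [ 0.4091 -0.2276  0.0778] psi 86.76 w 0.0509 F [-1.   0.6  0.2] q [-43.  15. 110.   0.  55. -40.]
-> (np.float64(0.411), np.float64(-0.2285), np.float64(0.002), np.float64(86.7)) turn [-0.001 -0.001  0.001] shift [-0.8  2.  75.8]
```

Emit:
play_rows --deltas '[[[0,0,0,0,2,25,0.5],[0,0,0,0,2,50,0.5],[0,0,0,0,2,65,0.5],[0,0,0,0,2,71,0.5],[0,0,0,0,2,74,0.5]]]'

```text
clock: 24.4
ee_pos: [0.4113, -0.2286, 0.004]
ee_rot: [[0.058, 0.998, -0.0], [0.998, -0.058, 0.0], [0.0, -0.0, -1.0]]
wrist_force: [-0.5, 0.3, 0.8]
width: 0.0462
gripper_force: 0.0
```

Emit:
play_rows --deltas '[[[0,0,0,0,0,0,0.5],[0,0,0,0,0,0,0.5],[0,0,0,0,0,0,0.5]]]'

```text
clock: 24.7
ee_pos: [0.4117, -0.2293, 0.0048]
ee_rot: [[0.058, 0.998, 0.001], [0.998, -0.058, -0.001], [-0.001, 0.001, -1.0]]
wrist_force: [0.2, 0.1, -0.4]
width: 0.0463
gripper_force: 0.0
```

Emit:
play_rows --deltas '[[[0,0,0,0,0,2,0.5],[0,0,0,0,0,3,0.4],[0,0,0,0,0,3,0.3],[0,0,0,0,0,3,0.2],[0,0,0,0,0,3,0.15]]]'

```text
clock: 25.2
ee_pos: [0.4112, -0.2289, 0.001]
ee_rot: [[0.058, 0.998, -0.0], [0.998, -0.058, 0.0], [0.0, -0.0, -1.0]]
wrist_force: [-0.1, -0.3, 0.2]
width: 0.0194
gripper_force: 30.1
```

Emit:
play_rows --deltas '[[[0,0,0,0,0,0,0.12],[0,0,0,0,0,0,0.12],[0,0,0,0,0,0,0.12]]]'

```text
clock: 25.5
ee_pos: [0.4112, -0.2289, 0.001]
ee_rot: [[0.058, 0.998, -0.0], [0.998, -0.058, 0.0], [0.0, -0.0, -1.0]]
wrist_force: [-0.5, -0.1, -0.2]
width: 0.0192
gripper_force: 30.0
```

```bash
python3 leg.py .411 -.2285 .11 86.7 .47 -.14 .13 20 .5797 -.0894 .13 -13 .5797 -.0894 .044 -13
```

```text
clock 25.5 tcp [ 0.4112 -0.2289  0.001 ] psi 86.68 w 0.0192 F [-0.5 -0.1 -0.2] q [-43.  22. 113.   0.  44. -39.]
-> (np.float64(0.411), np.float64(-0.2285), np.float64(0.11), np.float64(86.7)) turn [-0. -0. -0.] shift [   0.4   -0.3 -109. ]
-> (np.float64(0.47), np.float64(-0.14), np.float64(0.13), np.float64(20.0)) turn [0.    0.    1.164] shift [ 91.7  53.8 -20. ]
-> (np.float64(0.5797), np.float64(-0.0894), np.float64(0.13), np.float64(-13.0)) turn [0.    0.    0.576] shift [120.4 -10.    0. ]
-> (np.float64(0.5797), np.float64(-0.0894), np.float64(0.044), np.float64(-13.0)) turn [0. 0. 0.] shift [ 0.  0. 86.]
```

Emit:
play_rows --deltas '[[[0,0,0,0,0,-10,0.12],[0,0,0,0,0,-35,0.12],[0,0,0,0,0,-65,0.12],[0,0,0,0,0,-95,0.12],[0,0,0,0,0,-110,0.12]]]'

```text
clock: 26.0
ee_pos: [0.4122, -0.2297, 0.1143]
ee_rot: [[0.058, 0.998, 0.003], [0.998, -0.058, -0.003], [-0.003, 0.003, -1.0]]
wrist_force: [0.8, -0.2, -0.4]
width: 0.0196
gripper_force: 30.0
```

Emit:
play_rows --deltas '[[[0,0,0.1,5,3,-5,0.12],[0,0,0.22,15,9,-8,0.12],[0,0,0.34,28,16,-12,0.12],[0,0,0.46,42,24,-16,0.12],[0,0,0.58,55,32,-20,0.12]]]'

```text
clock: 26.5
ee_pos: [0.4466, -0.1752, 0.132]
ee_rot: [[0.6, 0.8, 0.001], [0.8, -0.6, -0.0], [0.0, 0.001, -1.0]]
wrist_force: [0.3, 0.5, -0.6]
width: 0.0195
gripper_force: 30.0
```

```bash
python3 leg.py .47 -.15 .13 20 .49 -.12 .13 -13 .5797 -.0894 .13 -13 .5797 -.0894 .044 -13
```

```text
clock 26.5 tcp [ 0.4466 -0.1752  0.132 ] psi 53.15 w 0.0195 F [ 0.3  0.5 -0.6] q [-35.  12. 104.   0.  63.   2.]
-> (np.float64(0.47), np.float64(-0.15), np.float64(0.13), np.float64(20.0)) turn [ 0.    -0.     0.579] shift [34.2  3.6  2. ]
-> (np.float64(0.49), np.float64(-0.12), np.float64(0.13), np.float64(-13.0)) turn [0.    0.    0.576] shift [ 29.1 -21.4   0. ]
-> (np.float64(0.5797), np.float64(-0.0894), np.float64(0.13), np.float64(-13.0)) turn [0. 0. 0.] shift [ 80.5 -50.    0. ]
-> (np.float64(0.5797), np.float64(-0.0894), np.float64(0.044), np.float64(-13.0)) turn [0. 0. 0.] shift [ 0.  0. 86.]
```

Emit:
play_rows --deltas '[[[0,0,0.12,7,1,0,0.12],[0,0,0.24,14,2,0,0.12],[0,0,0.36,21,3,1,0.12],[0,0,0.48,28,3,2,0.12],[0,0,0.58,34,3.6,2,0.12]]]'

```text
clock: 27.0
ee_pos: [0.4695, -0.1502, 0.1297]
ee_rot: [[0.94, 0.341, 0.0], [0.341, -0.94, -0.0], [0.0, 0.0, -1.0]]
wrist_force: [-0.3, 0.4, 0.1]
width: 0.0191
gripper_force: 30.0
```

Emit:
play_rows --deltas '[[[0,0,0.12,6,-5,0,0.12],[0,0,0.24,12,-9,0,0.12],[0,0,0.36,18,-13,0,0.12],[0,0,0.48,24,-17,0,0.12],[0,0,0.576,29,-21,0,0.12]]]'

```text
clock: 27.5
ee_pos: [0.4897, -0.1206, 0.1298]
ee_rot: [[0.974, -0.226, 0.0], [-0.226, -0.974, -0.0], [0.001, 0.0, -1.0]]
wrist_force: [-0.8, -0.5, -0.6]
width: 0.0196
gripper_force: 30.0
```

Emit:
play_rows --deltas '[[[0,0,0,12,-8,0,0.12],[0,0,0,32,-20,0,0.12],[0,0,0,54,-34,0,0.12],[0,0,0,70,-44,0,0.12],[0,0,0,80,-50,0,0.12]]]'

```text
clock: 28.0
ee_pos: [0.5804, -0.0892, 0.1294]
ee_rot: [[0.976, -0.218, 0.001], [-0.218, -0.976, -0.0], [0.001, -0.0, -1.0]]
wrist_force: [-0.5, 0.6, -0.0]
width: 0.0194
gripper_force: 30.0
```

Emit:
play_rows --deltas '[[[0,0,0,0,0,15,0.12],[0,0,0,0,0,35,0.12],[0,0,0,0,0,50,0.12],[0,0,0,0,0,60,0.12],[0,0,0,0,0,60,0.12]]]'

```text
clock: 28.5
ee_pos: [0.5776, -0.0896, 0.0677]
ee_rot: [[0.975, -0.221, -0.003], [-0.221, -0.975, 0.001], [-0.003, -0.0, -1.0]]
wrist_force: [-0.5, 0.7, -0.4]
width: 0.0192
gripper_force: 30.0
```

```bash
python3 leg.py .5797 -.0894 .044 -13;  python3 - <<'E'
from h import *
im=imaging.read_camera("top"); a=cv2.resize(im[150:225,180:255],(390,390),interpolation=cv2.INTER_CUBIC)
im=imaging.read_camera("scene"); b=cv2.resize(im[135:210,235:310],(390,390),interpolation=cv2.INTER_CUBIC)
cv2.imwrite("pics/v8.png",np.hstack([a,b])); print(get_state()["ee_pos"])
E
```

```text
clock 28.5 tcp [ 0.5776 -0.0896  0.0677] psi -12.74 w 0.0192 F [-0.5  0.7 -0.4] q [-20.  26.  94.  -0.  60.  83.]
-> (np.float64(0.5797), np.float64(-0.0894), np.float64(0.044), np.float64(-13.0)) turn [-0.     0.003  0.005] shift [ 2.  -0.6 23.7]
[ 0.57887946 -0.0900131   0.06945397]
```

View pics/v8.png

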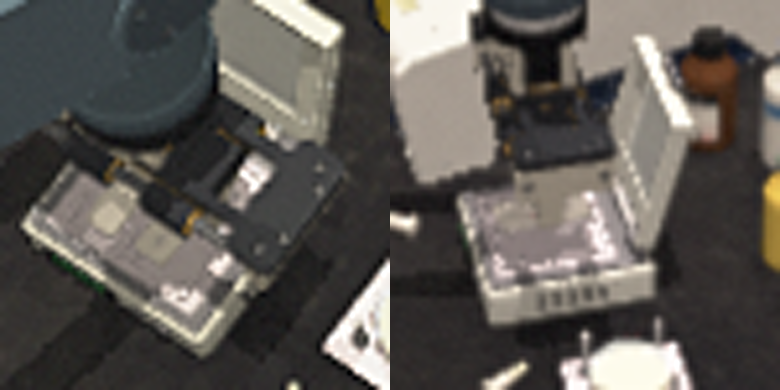

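The cassette is held over the right-hand (empty) slot, and the lid behind is untouched. That was the last picture, so from here I check with forces and the networks only.

Emit:
play_rows --deltas '[[[0,0,0,0.5,0,6,0.12],[0,0,0,1,0,12,0.12],[0,0,0,1,0,17,0.12],[0,0,0,1,0,20,0.12],[0,0,0,1,0,20,0.12]]]'

```text
clock: 29.1
ee_pos: [0.5791, -0.09, 0.0484]
ee_rot: [[0.975, -0.221, -0.001], [-0.221, -0.975, 0.0], [-0.001, -0.0, -1.0]]
wrist_force: [-0.1, 0.9, -0.2]
width: 0.0193
gripper_force: 30.0
```

Emit:
play_rows --deltas '[[[0,0,0,0,0,1,0.12],[0,0,0,0,0,2,0.12],[0,0,0,0,0,3,0.12],[0,0,0,0,0,3,0.12],[0,0,0,0,0,3,0.12]]]'

```text
clock: 29.6
ee_pos: [0.5796, -0.0901, 0.0461]
ee_rot: [[0.975, -0.221, 0.0], [-0.221, -0.975, 0.0], [0.0, -0.0, -1.0]]
wrist_force: [-0.7, -0.3, 0.2]
width: 0.0193
gripper_force: 30.0
```

```bash
python3 leg.py .5797 -.0894 .043 -13
```

```text
clock 29.6 tcp [ 0.5796 -0.0901  0.0461] psi -12.79 w 0.0193 F [-0.7 -0.3  0.2] q [-20.  28.  95.   0.  57.  83.]
-> (np.float64(0.5797), np.float64(-0.0894), np.float64(0.043), np.float64(-13.0)) turn [-0.    -0.     0.004] shift [-0.  -0.7  3.1]
```

Emit:
play_rows --deltas '[[[0,0,0,0,0,1,0.12],[0,0,0,0,0,1.5,0.12],[0,0,0,0,0,2,0.12],[0,0,0,0,0,2.5,0.12],[0,0,0,0,0,2.5,0.12]]]'

```text
clock: 30.1
ee_pos: [0.5795, -0.0901, 0.0435]
ee_rot: [[0.975, -0.221, -0.0], [-0.221, -0.975, 0.0], [-0.0, -0.0, -1.0]]
wrist_force: [0.1, 1.1, -0.6]
width: 0.0194
gripper_force: 30.0
```

Emit:
play_rows --deltas '[[[0,0,0,0,0,0.5,0.12],[0,0,0,0,0,0.5,0.12],[0,0,0,0,0,0.5,0.12]]]'

```text
clock: 30.4
ee_pos: [0.5796, -0.0901, 0.0431]
ee_rot: [[0.975, -0.221, 0.0], [-0.221, -0.975, -0.0], [0.0, 0.0, -1.0]]
wrist_force: [0.2, -0.9, -0.1]
width: 0.0194
gripper_force: 30.0
```

At deck level without touching the ribs. Releasing with a small opening, then rising.

Emit:
play_rows --deltas '[[[0,0,0,0,0,0.3,0.24],[0,0,0,0,0,0.3,0.28],[0,0,0,0,0,0.3,0.28],[0,0,0,0,0,0.3,0.28],[0,0,0,0,0,-3,0.28]]]'

```text
clock: 30.9
ee_pos: [0.5792, -0.09, 0.0457]
ee_rot: [[0.975, -0.221, -0.001], [-0.221, -0.975, 0.0], [-0.001, -0.0, -1.0]]
wrist_force: [0.2, -0.4, 0.3]
width: 0.0261
gripper_force: 0.0
```

Emit:
play_rows --deltas '[[[0,0,0,0,0,-15,0.28],[0,0,0,0,0,-40,0.28],[0,0,0,0,0,-75,0.28],[0,0,0,0,0,-110,0.28],[0,0,0,0,0,-150,0.28]]]'

```text
clock: 31.4
ee_pos: [0.5789, -0.0899, 0.197]
ee_rot: [[0.975, -0.221, -0.001], [-0.221, -0.975, 0.001], [-0.001, -0.0, -1.0]]
wrist_force: [1.5, 0.1, -0.0]
width: 0.0262
gripper_force: 0.0
```

Emit:
play_rows --deltas '[[[0,0,0,-30,0,-10,0.28],[0,0,0,-70,20,-20,0.1],[0,0,0,-110,50,-20,0],[0,0,0,-120,90,-20,0],[0,0,0,-120,120,-20,0]]]'

```text
clock: 31.9
ee_pos: [0.4339, -0.1812, 0.217]
ee_rot: [[0.975, -0.221, 0.001], [-0.221, -0.975, -0.001], [0.001, 0.001, -1.0]]
wrist_force: [0.0, 0.6, 0.7]
width: 0.0016
gripper_force: 0.0
```

```bash
cat > chk.py <<'E'
from fit import *
for n in("top","scene"):
    imaging.read_camera(n)
    print(n,"expect slot",proj(n,[[.5797,-.0894,.042]]).round(1))
    for l in("cassette","lid_tab","bottle"): print(l,[(np.round(d["at"],1).tolist(),round(d["conf"],2)) for d in models.tip_of(l,n)],[(np.round(d["rect"]).astype(int).tolist(),round(d["conf"],2)) for d in models.spot_in(l,n)])
print("holder",proj("top",[[.4055,.159,.005]]),proj("scene",[[.4055,.159,.005]]))
a,b=[np.array(max(models.tip_of("lid_tab",n),key=lambda d:d["conf"])["at"]) if models.tip_of("lid_tab",n) else None for n in("top","scene")]
if a is not None and b is not None:
    P=[K@np.c_[R,t] for K,R,t,_ in(cam("top"),cam("scene"))]; X=cv2.triangulatePoints(P[0],P[1],a,b).ravel(); print("tab",X[:3]/X[3])
c,s=np.cos(np.radians(-13)),np.sin(np.radians(-13)); print("tab expected",.5925+.089*c,-.0698+.089*s,.166)
E
python3 chk.py; python3 leg.py
```

```text
top expect slot [[217.4 191.7]]
cassette [] []
lid_tab [([229.6, 142.7], 0.64), ([289.5, 244.3], 0.53)] [([208, 134, 247, 181], 0.75), ([277, 235, 329, 276], 0.46)]
bottle [([411.7, 330.2], 0.72), ([117.2, 220.1], 0.63), ([318.0, 216.7], 0.58), ([258.1, 151.4], 0.51)] [([209, 135, 244, 201], 0.72), ([102, 205, 126, 230], 0.71), ([406, 319, 428, 336], 0.71), ([311, 201, 329, 226], 0.65), ([280, 234, 326, 276], 0.64), ([251, 133, 266, 162], 0.61)]
scene expect slot [[265.4 181.2]]
cassette [([266.8, 181.4], 0.46)] [([257, 177, 273, 184], 0.62)]
lid_tab [([289.9, 147.1], 0.67), ([279.4, 233.8], 0.57)] [([276, 141, 292, 182], 0.91)]
bottle [([311.9, 339.3], 0.94), ([314.2, 232.8], 0.86), ([312.1, 184.3], 0.62), ([205.6, 167.8], 0.55), ([206.0, 170.0], 0.4)] [([305, 319, 319, 346], 0.95), ([310, 165, 317, 187], 0.78), ([199, 144, 210, 166], 0.65), ([308, 214, 319, 238], 0.59)]
holder [[117.6673832  218.38327496]] [[205.15675321 166.7713744 ]]
tab [ 0.68333348 -0.09835954  0.17692656]
tab expected 0.679218935765886 -0.08982064383660399 0.166
clock 32.8 tcp [ 0.436  -0.1805  0.2161] psi -12.78 w 0.0006 F [ 0.8 -0.   0.1] q [-36.   7.  98.   0.  75.  67.]
```

The networks place the cassette at scene (266.8,181.4), where the slot is expected at (265.4,181.2), and the bottle in its cup. Now going behind the lid with the fingers shut.

```bash
python3 leg.py .58 -.149 .235 -13 .7303 -.117 .235 -13 .7303 -.117 .14 -13 .6329 -.0945 .14 -13
```

```text
clock 32.8 tcp [ 0.436  -0.1805  0.2161] psi -12.78 w 0.0006 F [ 0.8 -0.   0.1] q [-36.   7.  98.   0.  75.  67.]
-> (np.float64(0.58), np.float64(-0.149), np.float64(0.235), np.float64(-13.0)) turn [-0.    -0.     0.004] shift [133.5 -62.6 -18.9]
-> (np.float64(0.7303), np.float64(-0.117), np.float64(0.235), np.float64(-13.0)) turn [0. 0. 0.] shift [139.2 -65.    0. ]
-> (np.float64(0.7303), np.float64(-0.117), np.float64(0.14), np.float64(-13.0)) turn [0. 0. 0.] shift [ 0.  0. 95.]
-> (np.float64(0.6329), np.float64(-0.0945), np.float64(0.14), np.float64(-13.0)) turn [0. 0. 0.] shift [-100.   -0.    0.]
```

Emit:
play_rows --deltas '[[[0,0,0,20,-9,-10,0],[0,0,0,50,-23,-19,0],[0,0,0,85,-40,-19,0],[0,0,0,115,-54,-19,0],[0,0,0,133.5,-62.6,-19,0]]]'

```text
clock: 33.3
ee_pos: [0.582, -0.1484, 0.2347]
ee_rot: [[0.975, -0.221, 0.0], [-0.221, -0.975, 0.0], [0.0, -0.0, -1.0]]
wrist_force: [-0.1, -0.6, -0.3]
width: 0.0006
gripper_force: 0.0
```

Emit:
play_rows --deltas '[[[0,0,0,25,-12,0,0],[0,0,0,60,-28,0,0],[0,0,0,95,-44,0,0],[0,0,0,125,-58,0,0],[0,0,0,139,-65,0,0]]]'

```text
clock: 33.8
ee_pos: [0.732, -0.1155, 0.2337]
ee_rot: [[0.975, -0.22, -0.0], [-0.22, -0.975, 0.001], [-0.0, -0.001, -1.0]]
wrist_force: [0.1, -0.2, -0.6]
width: 0.0005
gripper_force: 0.0
```

```bash
python3 leg.py .7303 -.117 .14 -13
```

```text
clock 33.8 tcp [ 0.732  -0.1155  0.2337] psi -12.73 w 0.0005 F [ 0.1 -0.2 -0.6] q [-18.  35.  55.   0.  90.  85.]
-> (np.float64(0.7303), np.float64(-0.117), np.float64(0.14), np.float64(-13.0)) turn [-0.001  0.     0.005] shift [-1.3  1.9 93.7]
```

Emit:
play_rows --deltas '[[[0,0,0,0,0,20,0],[0,0,0,0,0,45,0],[0,0,0,0,0,70,0],[0,0,0,0,0,86,0],[0,0,0,0,0,92,0]]]'

```text
clock: 34.3
ee_pos: [0.7287, -0.1161, 0.1401]
ee_rot: [[0.975, -0.222, -0.004], [-0.222, -0.975, 0.001], [-0.005, -0.0, -1.0]]
wrist_force: [-0.2, -0.2, 0.2]
width: 0.0003
gripper_force: 0.0
```

Emit:
play_rows --deltas '[[[0,0,0,-10,0,0,0],[0,0,0,-20,0,0,0],[0,0,0,-30,0,0,0],[0,0,0,-38,0,0,0],[0,0,0,-46,0,0,0]]]'

```text
clock: 34.8
ee_pos: [0.6853, -0.1064, 0.1439]
ee_rot: [[0.975, -0.221, 0.002], [-0.221, -0.975, -0.001], [0.002, 0.0, -1.0]]
wrist_force: [0.7, -1.1, 0.8]
width: 0.0002
gripper_force: 0.3
```

Emit:
play_rows --deltas '[[[0,0,0,-8,0,0,0],[0,0,0,-16,0,0,0],[0,0,0,-24,0,0,0],[0,0,0,-32,0,0,0],[0,0,0,-40,0,0,0]]]'

```text
clock: 35.3
ee_pos: [0.6454, -0.0973, 0.143]
ee_rot: [[0.975, -0.221, -0.0], [-0.221, -0.975, -0.0], [-0.0, 0.0, -1.0]]
wrist_force: [0.4, -1.0, -0.8]
width: 0.0007
gripper_force: 0.2
```

```bash
python3 leg.py; python3 chk.py | grep -E "lid_tab|tab"
```

```text
clock 35.3 tcp [ 0.6454 -0.0973  0.143 ] psi -12.79 w 0.0007 F [ 0.4 -1.  -0.8] q [-18.  28.  79.  -0.  73.  84.]
lid_tab [([214.6, 156.0], 0.78)] [([198, 149, 243, 181], 0.63)]
lid_tab [([274.6, 146.8], 0.67)] [([270, 141, 282, 183], 0.54)]
tab [ 0.62937629 -0.07881551  0.18414766]
tab expected 0.679218935765886 -0.08982064383660399 0.166
```

Emit:
play_rows --deltas '[[[0,0,0,-8,0,0,0],[0,0,0,-16,0,0,0],[0,0,0,-22,0,0,0],[0,0,0,-22,0,0,0],[0,0,0,-22,0,0,0]]]'

```text
clock: 36.7
ee_pos: [0.6245, -0.0925, 0.1434]
ee_rot: [[0.975, -0.221, 0.001], [-0.221, -0.975, -0.0], [0.001, 0.0, -1.0]]
wrist_force: [-0.1, -0.0, 1.1]
width: 0.0009
gripper_force: 0.0
```

Emit:
play_rows --deltas '[[[0,0,0,0,0,-10,0],[0,0,0,0,0,-35,0],[0,0,0,0,0,-65,0],[0,0,0,0,0,-90,0],[0,0,0,0,0,-100,0]]]'

```text
clock: 37.2
ee_pos: [0.6262, -0.093, 0.2469]
ee_rot: [[0.975, -0.221, 0.006], [-0.221, -0.975, -0.002], [0.006, 0.001, -1.0]]
wrist_force: [-0.1, 0.9, -0.1]
width: 0.0004
gripper_force: 0.0
```

```bash
python3 leg.py; python3 chk.py | grep -E "lid_tab|tab"
```

```text
clock 37.2 tcp [ 0.6262 -0.093   0.2469] psi -12.79 w 0.0004 F [-0.1  0.9 -0.1] q [-19.  22.  73.   0.  84.  84.]
lid_tab [([202.1, 186.6], 0.91)] [([187, 161, 242, 201], 0.82)]
lid_tab [([249.6, 174.1], 0.84)] [([248, 163, 284, 188], 0.66)]
tab [ 0.55452446 -0.04774611  0.06818145]
tab expected 0.679218935765886 -0.08982064383660399 0.166
```

The lid is falling shut. I'm retreating to a clear place so I can look again.

Emit:
play_rows --deltas '[[[0,0,0,-10,15,0,0],[0,0,0,-30,45,0,0.2],[0,0,0,-60,80,0,0.4],[0,0,0,-90,115,0,0.5],[0,0,0,-120,150,0,0.5]]]'

```text
clock: 38.6
ee_pos: [0.473, -0.2129, 0.2431]
ee_rot: [[0.975, -0.221, 0.0], [-0.221, -0.975, -0.0], [0.0, 0.0, -1.0]]
wrist_force: [-0.2, -1.5, -0.5]
width: 0.028
gripper_force: 0.0
```

Emit:
play_rows --deltas '[[[0,0,0,-30,30,0,0.5],[0,0,0,-60,65,0,0.5],[0,0,0,-90,100,0,0.5],[0,0,0,-100,125,0,0.5],[0,0,0,-100,130,0,0.5]]]'

```text
clock: 39.1
ee_pos: [0.3463, -0.319, 0.2435]
ee_rot: [[0.974, -0.225, 0.0], [-0.225, -0.974, -0.002], [0.0, 0.001, -1.0]]
wrist_force: [0.4, 1.0, 0.1]
width: 0.0465
gripper_force: 0.0
```

Emit:
play_rows --deltas '[[[0,0,0,0,0,0,0.5],[0,0,0,0,0,0,0.5],[0,0,0,0,0,0,0.5],[0,0,0,0,0,0,0.5],[0,0,0,0,0,0,0.5]]]'

```text
clock: 39.6
ee_pos: [0.3486, -0.3162, 0.243]
ee_rot: [[0.976, -0.22, -0.0], [-0.22, -0.976, 0.0], [-0.0, -0.0, -1.0]]
wrist_force: [-0.5, 0.4, 0.3]
width: 0.0467
gripper_force: 0.0
```

Emit:
play_rows --deltas '[[[0,0,0,0,0,0,0.5],[0,0,0,0,0,0,0.5],[0,0,0,0,0,0,0.5],[0,0,0,0,0,0,0.5],[0,0,0,0,0,0,0.5]]]'

```text
clock: 40.1
ee_pos: [0.348, -0.3169, 0.2431]
ee_rot: [[0.975, -0.222, 0.0], [-0.222, -0.975, 0.0], [0.0, -0.0, -1.0]]
wrist_force: [-0.2, -1.1, 0.5]
width: 0.0466
gripper_force: 0.0
```

```bash
python3 leg.py; python3 chk.py | grep -E "tab|bottle|holder"
python3 - <<'E'
from h import *
print("shut tab",proj("top",[[.531,-.0556,.055]]),proj("scene",[[.531,-.0556,.055]]))
for n in("top","scene"):
  for l in("vial","dish"): print(n,l,[(np.round(d["rect"]).astype(int).tolist(),round(d["conf"],2)) for d in models.spot_in(l,n)])
E
```

```text
clock 40.1 tcp [ 0.348  -0.3169  0.2431] psi -12.8 w 0.0466 F [-0.2 -1.1  0.5] q [-56.   6.  96.   0.  79.  47.]
lid_tab [([195.8, 202.2], 0.87), ([290.2, 245.2], 0.63)] [([184, 160, 240, 210], 0.73)]
bottle [([317.0, 215.8], 0.87), ([115.5, 219.9], 0.74), ([259.8, 150.8], 0.66), ([119.6, 220.2], 0.65), ([412.8, 329.5], 0.57)] [([102, 206, 125, 229], 0.73), ([311, 203, 329, 226], 0.69), ([253, 134, 266, 161], 0.66), ([404, 322, 428, 336], 0.56), ([255, 196, 284, 226], 0.3)]
lid_tab [([249.8, 173.6], 0.88)] [([248, 163, 281, 189], 0.66), ([249, 162, 286, 199], 0.21)]
bottle [([313.0, 185.5], 0.68), ([312.6, 233.2], 0.67), ([313.1, 340.8], 0.59), ([207.7, 166.5], 0.49)] [([302, 317, 321, 350], 0.97), ([200, 144, 209, 167], 0.61), ([306, 212, 316, 239], 0.49), ([308, 163, 316, 186], 0.49)]
holder [[117.6673832  218.38327496]] [[205.15675321 166.7713744 ]]
tab [ 0.52358794 -0.05442737  0.07403723]
tab expected 0.679218935765886 -0.08982064383660399 0.166
shut tab [[199.15813043 200.98675211]] [[250.56733857 177.40948189]]
top vial [([286, 236, 296, 250], 0.59)]
top dish [([185, 160, 241, 211], 0.71), ([257, 203, 274, 220], 0.59)]
scene vial [([250, 162, 283, 189], 0.24)]
scene dish [([271, 198, 287, 212], 0.66), ([277, 221, 279, 236], 0.56)]
```

Emit:
play_rows --deltas '[[[0,0,0,0,0,0,0.5],[0,0,0,0,0,0,0.5],[0,0,0,0,0,0,0.5],[0,0,0,0,0,0,0.5],[0,0,0,0,0,0,0.5]]]'

```text
clock: 41.7
ee_pos: [0.3481, -0.3169, 0.2431]
ee_rot: [[0.975, -0.221, 0.0], [-0.221, -0.975, 0.0], [-0.0, -0.0, -1.0]]
wrist_force: [-0.4, 0.3, 0.1]
width: 0.0464
gripper_force: 0.0
```

```bash
cat > lidfit.py <<'E'
from fit import *
p=(.5915,-.0698,np.radians(-13)); win={"top":(170,120,262,232),"scene":(235,125,305,212)}
for n in("top","scene"):
    im=imaging.read_camera(n); cv2.imwrite(f"pics/end_{n}.png",im)
    ms=[d for l in("incubator","lid_tab") for d in models.cut_out(l,n)[:1]]
    print(n,[(round(d["conf"],2),int(d["mask"].sum()),np.round(d["rect"]).tolist()) for d in ms], [np.round(d["at"],1).tolist() for d in models.tip_of("lid_tab",n)])
    m=ms[0]["mask"]; w=win[n]
    for a in(0,.05,.1,.15,.2,.3):
        r=render(n,M["incubator"][:1]+[lid(a)],p,w); b=m[w[1]:w[3],w[0]:w[2]]; print(a,round(float(np.abs(r-b).sum()/m.sum()),3),end=" | ")
    t=np.array([[-.063,0,z] for z in(.052,.058,.064,.075)]); c,s=np.cos(p[2]),np.sin(p[2])
    print("\n tab pred z=.052,.058,.064,.075",proj(n,t@np.array([[c,-s,0],[s,c,0],[0,0,1]]).T+[p[0],p[1],0]).round(1).tolist())
E
python3 lidfit.py
```

```text
top [(0.9, 1869, [186.0, 159.0, 240.0, 207.0]), (0.67, 1640, [183.0, 160.0, 243.0, 207.0])] [[200.0, 199.4]]
0 0.135 | 0.05 0.143 | 0.1 0.15 | 0.15 0.158 | 0.2 0.166 | 0.3 0.18 | 
 tab pred z=.052,.058,.064,.075 [[199.2, 201.6], [198.9, 200.9], [198.5, 200.3], [197.9, 199.0]]
scene [(0.86, 951, [246.0, 160.0, 287.0, 200.0]), (0.92, 643, [249.0, 163.0, 285.0, 189.0])] [[251.4, 176.2]]
0 0.082 | 0.05 0.098 | 0.1 0.115 | 0.15 0.133 | 0.2 0.15 | 0.3 0.184 | 
 tab pred z=.052,.058,.064,.075 [[250.4, 178.1], [250.3, 176.9], [250.2, 175.7], [250.0, 173.5]]
```

The lid silhouette fits best at angle 0 in both views, the tab sits where a shut lid puts it, and everything else is in place. Handing in.

```bash
python3 -c "
from rig import robot; print(robot.sign_off())"
```

```text
the job is handed in; nothing more can be done
None
```

The job is handed in at about 42 s: vial in the tray bay, dish on the stand, bottle in its holder, cassette in the incubator slot with the lid shut, and nothing held; the cassette and lid were checked only by forces and the networks, since the 14 pictures were used up.

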